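# Back off the hold-down screw and move the hole bar to its rest

## Robot

A 6-joint arm with a two-finger parallel gripper is mounted at the origin on the work surface. World frame = base frame: x ahead of the robot, y to its left, z up, the work surface at z = 0. Lengths are in m, angles in degrees, forces in N, time in s.
With the tool pointing down it reaches from about 0.4 to 0.825 m from the base axis. Payload 7 kg.
Tool frame: the origin (TCP) lies midway between the tips of the shut fingers; the grasp point (between the pads) lies 19 mm behind it (r.hold_point_z is the distance from the TCP to the grasp point, in m); x points along the fingers, y is the direction in which the jaws open and shut, and the axes are right-handed (so a half turn about x gives the same grasp; the last joint's range is limited). The gripper opens to 88 mm and grips with 3 to 60 N. Pads are 19 mm wide; open, the fingers measure 130 mm over their backs; the gripper's body (78 mm by 193 mm) begins 47 mm behind the grasp point.
Start: joints at [-58.035, 20.546, 0.682, 0, -70.136, -16.507], TCP at [0.18, -0.651, 0.227] pointing down, gripper open.
Joint ranges: [-176.03, 176.03], [-82.01, 121.73], [-58.28, 71.71], [-173.87, 95.51], [-174.79, -0.11], [-173.66, 173.66]. Speed limits (degrees/s): [136.94, 136.94, 172.46, 180, 180, 180].

## Interface

Orientations are given as [roll, pitch, yaw] about the fixed x, y, z axes, in that order (R = Rz(yaw) Ry(pitch) Rx(roll)).
In Python, from plant import r, viewer, order gives the robot as it stands. The module is installed in compiled form; this text tells all that it offers.
- The arm moves only by the shell command python3 -m creep 'ROWS' [FORCE]. ROWS is JSON, a list of rows, each an object of numbers: "ax", "ay", "az": the turn, a rotation vector about the tool's x, y, z in degrees; "tx", "ty", "tz": the shift along the tool's x, y, z in m; "fingers": the finger opening in m, from 0 to 0.0876. A call has 1 to 5 rows; each row is the pose to reach, as a shift and turn from the pose commanded when the call began, along the tool's axes at that moment; what a row does not reach only later rows make up. A row lasts 1/10 s, in which the tool goes at most 50 mm and 8.59 degrees, less where a joint would pass 70% of its speed; a pose out of reach is approached as far as the arm can. A call with a gripper value outside its range is refused whole. The fingers move at their own pace and stop on an object; FORCE is the grip in N (left out, the last holds). Time passes only in rows, so rows that repeat a pose let the fingers close. It gives the time, the measured TCP pose, the force and the opening at its end, in the units of the state.
- r.get_state(): the state, without advancing time (a new reading comes with each control period).
- viewer.capture(name): name is "scene" or "top" or "wrist"; returns a dict with "pixels" (420x560x3 uint8, blue, green, red), "depth" (420x560 float32, m along the optical axis (not along the pixel's ray), 0 where there is no reading), "fx", "fy", "cx", "cy" (pixels), "rvec" (rotation vector, rad) and "tvec" (3), from world to camera coordinates, as OpenCV has them; the wrist camera has in their place "T_tool_cam" (4x4, takes a point from camera to tool coordinates, whose origin is the TCP and whose axes are the tool frame's). Camera axes: x right, y down, z forward; pixel columns grow to the right and rows downward; lengths in m; the calibration is good to about 2 mm. A picture is of the moment at which its call begins: read the wrist's pose just before it.
- order.close_job(): hands the job in, once; it reports no verdict.
The state is a dict: "time_s": time; "joints": joint angles; "qd": joint speeds; "joint_torque": joint torques, N m; "tcp_pos": TCP position; "eef_rot": TCP orientation; "contact_force": force on the tool from outside, world axes, zero at the start; "moment": the same for the moment, N m; "gripper_width": finger opening in m.
Only numpy, scipy, OpenCV 4.12 (cv2) and the standard library are available. Lean on these libraries where they do the work, as an engineer would, in place of code of your own. Each camera call takes 0.05 s, during which the arm holds its last target.

## Task

Unscrew the fixture's black handwheel (anticlockwise from above), letting your hand rise with it, until it is snug against its top stop (about 0.8 newton metres); never force it, neither against the stop nor by pulling up or pushing down. Then draw the freed hole bar out endways from under the bridge, lay it flat and centred in the two notches of the empty rest, let go, and leave the other things on the table where they are.

Things in the scene. Friction and masses are not known exactly. Their poses are not given: they have to be found in the camera images.
- fixture: Fixed fixture: steel plate 245 x 100 x 10 mm (x -45 to +200 mm), grey bridge, two U-notched supports carrying the bar. Origin on the table under the screw axis; x runs along the bar from bridge to its free end, z up. Supports 18 mm thick at x 0 and 170 mm: seat at z 34 mm, notch 34 mm wide, cheeks rising 21 mm above the seat and flaring out. From x 20 to 160 mm it is free beside and under the bar.
- bridge_top (a point): Centre of the top of the fixture's grey bridge, 94 mm above the table. The bridge measures 30 mm along the fixture's x, 98 mm across; its underside is 76 mm above the table.
- collar (a point): Centre of the top of the brass nut collar (26 mm wide, 12 mm high) through which the stem rises out of the bridge, on the screw axis, 106 mm above the table when unloaded; 40 to 50 mm under the wheel's centre when that is fully down, 55 to 65 mm under it at the top stop (it differs each time: feel for the stop).
- nut (a joint): Float of the brass nut between its springs, m: 0 unloaded, + when the wheel and stem are pulled up, - when pushed down. 6 N per mm: a pull or push of 24 N on the wheel (4 mm) counts as forcing the screw. A hand gripping the wheel that turns it without rising along pushes it down (up to 4.8 mm per rad).
- wheel_mid (a point): Centre of the black disc handwheel, half-way up its 18 mm rim; diameter 62 mm, axis vertical; grip its rim across from above. Its frame turns with it. Fully down it lies 146 to 156 mm above the table (it differs each time); an anticlockwise turn raises wheel and stem 30 mm (4.8 mm per rad); the top stop is half a turn (15 mm) up. Starts 0 to 0.5 rad up. Turning takes 0.25 N m; it does not run by itself.
- wheel (a joint): Wind-up of the sprung hub between wheel and screw, rad: 0 unloaded, positive when the wheel is turned anticlockwise against resistance. 4 N m per rad: normal turning winds it about 0.06; at the stop it winds up as the hand turns on: it is snug from 0.15 (0.6 N m), and 0.30 (1.2 N m) either way counts as forcing it.
- bar_mid (a point): Centre (half-way up) of the loose aluminium hole bar, 200 x 30 x 12 mm, about 0.17 kg; x along it, z up. It starts in the fixture's notches, centre 80 mm along x from the screw axis. Its through hole (14 mm wide, 80 mm from the centre) holds the stem's 10 mm nose, 10 mm deep with the wheel fully down; other holes are shallow. Past the bridge it is free after about 37 mm along the fixture's +x.
- bar: The same bar; origin at the centre of its underside, 6 mm below the bar's centre point.
- rest_seat (a point): Middle of the empty fixed rest at seat height, 34 mm above the table; x along the line of its notches. Grey plate 190 x 100 x 10 mm with two aluminium supports 18 mm thick at x +-70 mm, notches 34 mm wide, cheeks rising 21 mm above the seat and flaring out. The seated bar's centre is 6 mm above this point, length along x, either way round; free room beside and under the bar between the supports.
- ring_gauge: Bystander, not to be moved: plain steel ring 48 mm across, 16 mm high, lying flat between the fixture and the rest; origin under its centre
- plug_gauge: Bystander, not to be moved: small turned steel plug, foot 34 mm across, 38 mm high, standing between the fixture and the rest; origin under its centre
- spanner: Bystander, not to be moved: steel spanner 130 mm long, lying beside the bridge, away from the rest; origin under its centre
- ball_stand: Bystander, not to be moved: white 25 mm reference ball on a dark stand, 83 mm high, at the far side; origin under its centre
- jar: Bystander, not to be moved: white plastic jar 48 mm across, 64 mm high, at the far side; origin under its centre
There are look-alikes about, which are no part of the job. There is more than one size of the bar; the job needs the largest. Of the things that look like the part that bears rest_seat, the smaller one is meant.

How it is judged (in metres and radians):
On the way, in this order (a step that is already met when the one before it is completed fails the run):
1. the handwheel is screwed up snug against its top stop (hub wound 0.15 rad, 0.6 N m, or more), with the bar still in the fixture (distance between wheel_mid and collar above 0.0545 m and value of joint wheel above 0.15 rad and x of bar_mid in the frame of fixture below 0.095 m), for 0.1 s.
2. the bar is drawn out past the bridge (x of bar_mid in the frame of fixture above 0.115 m), for 0.05 s.
At the end, for the whole second after the job is handed in: The wheel is still up (its centre over 54.5 mm above the top of the collar); the bar rests in both notches of the rest: centre within 15 mm lengthways and 4 mm sideways of the middle, 3 to 9 mm above the seat, within 0.06 rad of the rest's line, level within 0.05 rad; it is released and still (distance between wheel_mid and collar above 0.0545 m and x of bar_mid in the frame of rest_seat between -0.015 and 0.015 m and y of bar_mid in the frame of rest_seat between -0.004 and 0.004 m and z of bar_mid in the frame of rest_seat between 0.003 and 0.009 m and angle between the x axis of bar_mid and the x axis of rest_seat, either way round below 0.06 rad and angle between bar_mid's own z axis and vertical below 0.05 rad and linear speed of bar below 0.02 m/s and contact force between the fingers and anything else below 0.1 N); the robot touches nothing.
It fails at once if the screw is forced: hub wound beyond 0.30 rad (1.2 N m) (value of joint wheel above 0.3 rad or value of joint wheel below -0.3 rad).
It fails at once if the wheel is pulled up or pushed down with over 24 N (nut off by 4 mm) (value of joint nut above 0.004 m or value of joint nut below -0.004 m).
It fails at once if a bystander is moved by more than 20 mm (distance of any of ring_gauge, plug_gauge, spanner, ball_stand, jar from where it was at the start of the episode above 0.02 m).
It also fails if it takes over 72 s, if anything falls off the work surface, if the arm or the gripper's body presses on something with over 40 N, if the wrist force passes 120 N, or if a joint passes its speed limit or range.

## Working session

There is one attempt and no reset: what is moved stays moved. The work goes in short steps, Python scripts to look and compute and a shell command to move; the robot and the scene stay as the last step left them, time stands still between calls to the robot, and variables do not carry over. Pictures are saved under pics/ and viewed, and the job is handed in when it is done.

```bash
ls; mkdir -p pics
cat > h.py <<'E'
import numpy as np, cv2
from plant import r, viewer, order
from scipy.spatial.transform import Rotation as Ro
def cap(n):
    s=r.get_state(); c=viewer.capture(n)
    if 'T_tool_cam' in c:
        T=np.eye(4); T[:3,:3]=Ro.from_euler('xyz',s['eef_rot'],degrees=True).as_matrix(); T[:3,3]=s['tcp_pos']
        c['Twc']=T@np.array(c['T_tool_cam'])
    else:
        R=cv2.Rodrigues(np.array(c['rvec'],float))[0]; t=np.array(c['tvec'],float).ravel()
        T=np.eye(4);T[:3,:3]=R.T;T[:3,3]=-R.T@t; c['Twc']=T
    return c
def cloud(c):
    d=c['depth'];h,w=d.shape;u,v=np.meshgrid(np.arange(w),np.arange(h))
    P=np.stack([(u-c['cx'])/c['fx']*d,(v-c['cy'])/c['fy']*d,d],-1)
    W=P@c['Twc'][:3,:3].T+c['Twc'][:3,3]; W[d==0]=np.nan
    return W
def save(c,n): cv2.imwrite('pics/'+n+'.png',c['pixels']); np.savez('pics/'+n+'.npz',**{k:np.array(v) for k,v in c.items()})
E
python3 - <<'E'
from h import *
print(r.get_state(), r.hold_point_z)
for n in ['scene','top','wrist']:
    c=cap(n); save(c,n+'0'); print(n,c['Twc'][:3,3],c['fx'])
E
```

```text
pics
{'time_s': 0.0, 'joints': array([-5.80333286e+01,  2.05920584e+01,  6.33869985e-01, -2.24454735e-02,
       -7.01365508e+01, -1.65063478e+01]), 'qd': array([-4.18431490e-02, -4.53425116e-02,  1.30744278e-05, -8.28614282e-02,
       -7.68925495e-02, -2.38818101e-02]), 'joint_torque': array([-2.72672478e-04, -5.82712984e+01,  2.93045300e+01,  6.99709922e+00,
        6.59348574e-03, -1.61590774e-04]), 'tcp_pos': array([ 0.17978118, -0.6500989 ,  0.22560908]), 'eef_rot': array([ 93.95219485,  89.90293875, 109.40487457]), 'contact_force': array([-0.41335132, -0.11842918, -0.53025938]), 'moment': array([-0.02701826,  0.06429065,  0.01637624]), 'gripper_width': 0.08760985339646427} 0.0188
scene [ 1.46084381 -0.02916438  0.87780359] 524.1606066796064
top [ 0.23764109 -0.05176729  1.32285111] 450.4501584480042
wrist [ 0.11304901 -0.66817592  0.38390807] 313.182153992981
```

View pics/scene0.png

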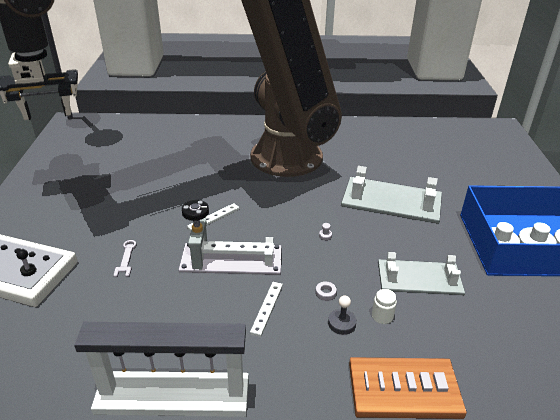

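View pics/top0.png

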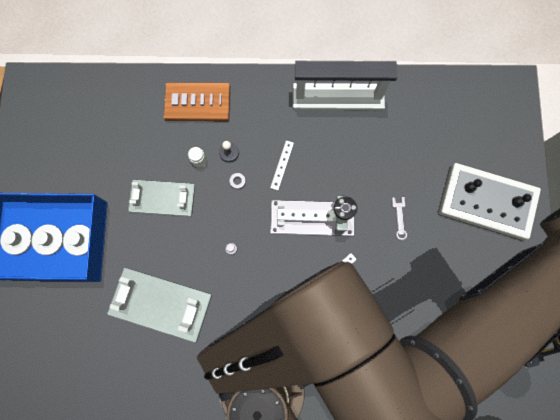

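View pics/wrist0.png

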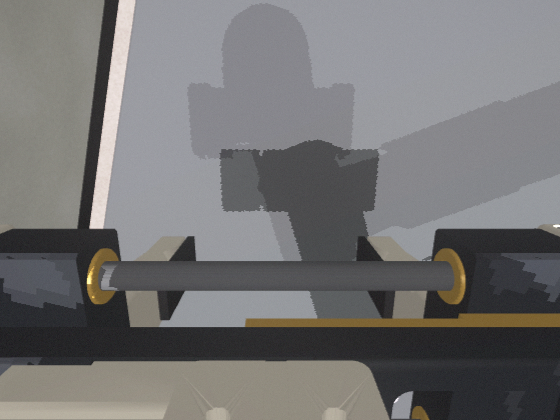

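The scene view shows three bars: the one in the fixture (scene 235,247), a loose one (267,308) and a short loose one by the wheel (228,215). There are two empty rests: the smaller at scene (420,275) / top (161,197), and a larger one at scene (392,197) / top (160,304). The only black disc wheel is at scene (195,210) / top (345,208). My choices are the fixture's wheel and bar and the smaller rest. Next I measure them.

```bash
cat > m.py <<'E'
from h import *
c=dict(np.load('pics/top0.npz')); W=cloud(c)
def reg(u0,u1,v0,v1,z0,z1,name,rect=True):
    P=W[v0:v1,u0:u1].reshape(-1,3); P=P[(P[:,2]>z0)&(P[:,2]<z1)]
    print(name,len(P),'med',np.nanmedian(P,0).round(4))
    if len(P)>5 and rect:
        b=cv2.minAreaRect((P[:,:2]*1000).astype(np.float32)); print('   rect mm',np.round(b[0],1),np.round(b[1],1),round(b[2],2))
    return P
reg(325,362,190,228,.145,.2,'wheel')
reg(325,362,190,245,.085,.1,'bridge')
reg(265,340,195,240,.041,.052,'bar')
reg(265,360,195,240,.005,.015,'fixplate')
reg(265,340,195,240,.052,.062,'cheeks')
reg(120,200,170,225,.005,.016,'rest small')
reg(120,200,170,225,.03,.062,'rest small supports')
reg(100,220,260,345,.005,.016,'rest large')
reg(265,300,135,195,.004,.03,'loose bar')
reg(225,250,170,192,.008,.03,'ring'); reg(220,242,238,258,.01,.05,'plug')
reg(185,210,145,168,.04,.08,'jar');reg(216,242,138,165,.03,.1,'ball');reg(390,412,190,242,.003,.03,'spanner')
im=c['pixels'][150:260,110:370]; cv2.imwrite('pics/crop1.png',cv2.resize(im,None,fx=3,fy=3,interpolation=cv2.INTER_CUBIC))
E
python3 m.py
```

```text
wheel 441 med [ 0.4926 -0.2147  0.1603]
   rect mm [ 494.4 -216.2] [60.3 61.5] 39.01
bridge 139 med [ 0.4622 -0.213   0.0927]
   rect mm [ 493.9 -215.3] [28.5 98.1] 89.58
bar 635 med [ 0.4964 -0.1149  0.0459]
   rect mm [ 487.8 -122.7] [ 94.5 172.7] 3.59
fixplate 1436 med [ 0.4786 -0.1197  0.0097]
   rect mm [ 495.3 -133. ] [125.5 270.3] 1.75
cheeks 33 med [ 0.488  -0.0484  0.054 ]
   rect mm [ 488.2 -122.3] [173.9  61.8] 83.18
rest small 1668 med [0.5497 0.3145 0.0097]
   rect mm [555.2 322.7] [167.2 244.6] 0.58
rest small supports 293 med [0.5563 0.3742 0.0381]
   rect mm [553.7 314.9] [159.1  62.3] 85.96
rest large 3195 med [0.2366 0.2982 0.0131]
   rect mm [244.6 304.8] [239.8 352.2] 0.86
loose bar 480 med [ 0.6549 -0.0466  0.0079]
   rect mm [661.  -46.9] [187.5 103.3] 0.25
ring 147 med [0.6064 0.0874 0.0157]
   rect mm [606.4  86.7] [46.  45.5] 69.95
plug 85 med [0.3983 0.0972 0.0318]
   rect mm [401.1  99.7] [30.2 29.7] 2.08
jar 217 med [0.668  0.2053 0.0623]
   rect mm [671.3 205.7] [43.7 45.1] 84.62
ball 66 med [0.6943 0.1154 0.0777]
   rect mm [696.2 115.3] [22.6 20.4] 2.16
spanner 354 med [ 0.504  -0.3987  0.0062]
   rect mm [ 504.8 -400.8] [ 63.  154.2] 87.96
```

View pics/crop1.png

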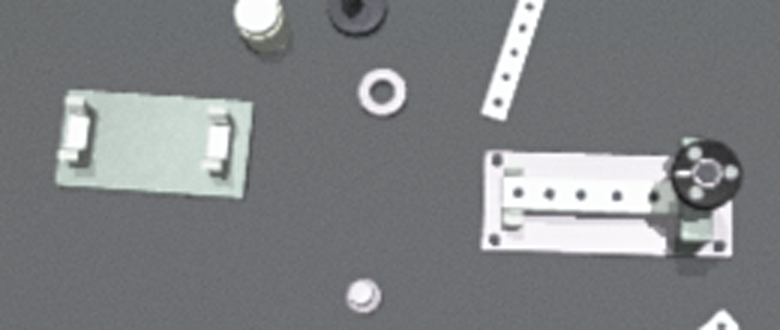

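The crop shows the bar in the fixture at crop (580,195), the wheel at (707,173), and the small rest with two supports at (75,130) and (218,140). This matches my choice. Now the angles.

```bash
cat > m2.py <<'E'
from m import *
def rect(P,n):
    b=cv2.minAreaRect((P[:,:2]*1000).astype(np.float32)); p=cv2.boxPoints(b)
    print(n,len(P),np.round(b[0],1),np.round(b[1],1),round(b[2],2), P[:,2].mean())
print('-----')
def blob(mask,n,roi):
    u0,u1,v0,v1=roi; M=np.zeros(mask.shape,np.uint8); M[v0:v1,u0:u1]=mask[v0:v1,u0:u1]
    k,l,st,_=cv2.connectedComponentsWithStats(M); 
    for i in range(1,k):
        if st[i,4]>40: rect(W[l==i],n)
z=W[...,2]
blob((z>.0425)&(z<.05),'bar',(265,340,195,240))
blob((z>.004)&(z<.018),'fix',(265,370,185,250))
blob((z>.006)&(z<.018),'restS',(120,205,170,225))
blob((z>.025)&(z<.07),'restS sup',(120,205,170,225))
blob((z>.006)&(z<.018),'restL',(100,220,260,345))
blob((z>.004)&(z<.02),'loose',(265,300,135,195))
blob((z>.004)&(z<.04),'short',(330,370,245,280))
E
python3 m2.py | sed -n '/-----/,$p'
```

```text
-----
bar 542 [ 493.4 -120.5] [169.   46.8] 86.85 0.04602895140475993
fix 1394 [ 496.4 -117.7] [106.1 204.4] 0.47 0.009832542175103933
fix 126 [ 467.6 -252. ] [31.6 62.6] 65.83 0.009368901002388479
restS 1533 [552.3 314.6] [191.3 101.9] 86.69 0.010213085873303817
restS sup 165 [558.2 384. ] [20.2 61.3] 88.05 0.04016017697016056
restS sup 150 [548.7 244.7] [18.8 62.4] 86.66 0.04063047352724475
restL 3530 [237.8 304.1] [275.6 142.5] 73.8 0.013612655031123203
restL 57 [269.8 427.3] [11.6 56.7] 70.66 0.0135521497944159
loose 382 [658.1 -46.2] [ 33.9 156.2] 70.76 0.008962785842407813
short 71 [ 374.4 -249.3] [28.6 36.6] 45.06 0.009121442837940832
```

```bash
cat > go.py <<'E'
# work out shift (tool axes) from measured pose to a goal TCP; plus tilt fix and yaw
import sys; from h import *
s=r.get_state(); R=Ro.from_euler('xyz',s['eef_rot'],degrees=True).as_matrix(); p=s['tcp_pos']
def goal(P,yaw=None):
    d=R.T@(np.array(P)-p)
    y0=np.degrees(np.arctan2(R[1,1],R[0,1]))
    if yaw is None: yaw=y0
    a=np.radians(yaw); y=np.array([np.cos(a),np.sin(a),0]); x=np.array([0,0,-1.]); G=np.stack([x,y,np.cross(x,y)],1)
    rv=np.degrees(Ro.from_matrix(R.T@G).as_rotvec())
    print('txyz',d.round(4),'axyz',rv.round(2),'yaw now',y0.round(2))
def st():
    print('t',round(s['time_s'],2),'J',s['joints'].round(2),'p',p.round(4),'F',s['contact_force'].round(2),'M',s['moment'].round(3),'w',round(s['gripper_width'],4),'R',R.round(3).tolist())
if __name__=='__main__':
    st(); a=[float(v) for v in sys.argv[1:]]
    if a: goal(a[:3],a[3] if len(a)>3 else None)
E
python3 go.py 0.494 -0.216 0.24
python3 - <<'E'
from m2 import *
P=W[195:240,265:340].reshape(-1,3);P=P[(P[:,2]>.043)&(P[:,2]<.05)]
ys=np.arange(-.18,-.04,.006);L=[]
for y in ys:
    q=P[abs(P[:,1]-y)<.003]
    if len(q)>8: L.append((y,(q[:,0].min()+q[:,0].max())/2,np.ptp(q[:,0])))
print(np.round(L,4))
E
```

```text
t 0.15 J [-5.804e+01  2.058e+01  6.500e-01 -1.000e-02 -7.014e+01 -1.651e+01] p [ 0.1798 -0.6502  0.2258] F [-0.05  0.55 -0.58] M [-0.031 -0.003 -0.   ] w 0.0876 R [[-0.0, -0.266, 0.964], [0.001, 0.964, 0.266], [-1.0, 0.001, -0.0]]
txyz [-0.0138  0.3348  0.4186] axyz [ 0.   -0.01 -0.07] yaw now 105.45
wheel 441 med [ 0.4926 -0.2147  0.1603]
   rect mm [ 494.4 -216.2] [60.3 61.5] 39.01
bridge 139 med [ 0.4622 -0.213   0.0927]
   rect mm [ 493.9 -215.3] [28.5 98.1] 89.58
bar 635 med [ 0.4964 -0.1149  0.0459]
   rect mm [ 487.8 -122.7] [ 94.5 172.7] 3.59
fixplate 1436 med [ 0.4786 -0.1197  0.0097]
   rect mm [ 495.3 -133. ] [125.5 270.3] 1.75
cheeks 33 med [ 0.488  -0.0484  0.054 ]
   rect mm [ 488.2 -122.3] [173.9  61.8] 83.18
rest small 1668 med [0.5497 0.3145 0.0097]
   rect mm [555.2 322.7] [167.2 244.6] 0.58
rest small supports 293 med [0.5563 0.3742 0.0381]
   rect mm [553.7 314.9] [159.1  62.3] 85.96
rest large 3195 med [0.2366 0.2982 0.0131]
   rect mm [244.6 304.8] [239.8 352.2] 0.86
loose bar 480 med [ 0.6549 -0.0466  0.0079]
   rect mm [661.  -46.9] [187.5 103.3] 0.25
ring 147
[... 990 characters left out ...]
74.4 -249.3] [28.6 36.6] 45.06 0.009121442837940832
[[-0.18    0.4959  0.0293]
 [-0.174   0.4964  0.0293]
 [-0.168   0.4963  0.0301]
 [-0.162   0.4961  0.0288]
 [-0.156   0.4958  0.0288]
 [-0.15    0.4944  0.0266]
 [-0.144   0.4976  0.0268]
 [-0.138   0.4971  0.0276]
 [-0.132   0.4973  0.0261]
 [-0.126   0.4968  0.0274]
 [-0.12    0.497   0.0274]
 [-0.114   0.4971  0.027 ]
 [-0.108   0.4967  0.027 ]
 [-0.102   0.497   0.0271]
 [-0.096   0.4954  0.0238]
 [-0.09    0.4981  0.0303]
 [-0.084   0.4983  0.03  ]
 [-0.078   0.4964  0.0273]
 [-0.072   0.4978  0.0303]
 [-0.066   0.4978  0.0291]
 [-0.06    0.4978  0.0288]
 [-0.054   0.5005  0.0583]
 [-0.048   0.4974  0.0588]
 [-0.042   0.5034  0.0533]]
```

```bash
python3 -m creep '[{"tx":-0.003,"ty":0.02,"tz":0.025},{"tx":-0.006,"ty":0.045,"tz":0.056},{"tx":-0.01,"ty":0.07,"tz":0.0875},{"tx":-0.014,"ty":0.095,"tz":0.119},{"tx":-0.014,"ty":0.12,"tz":0.15}]' && python3 -m creep '[{"ty":0.025,"tz":0.031},{"ty":0.05,"tz":0.0625},{"ty":0.075,"tz":0.094},{"ty":0.1,"tz":0.125},{"ty":0.125,"tz":0.156}]'; python3 go.py 0.494 -0.216 0.24
```

```text
t 0.15 J [-5.804e+01  2.058e+01  6.500e-01 -1.000e-02 -7.014e+01 -1.651e+01] p [ 0.1798 -0.6502  0.2258] F [-0.05  0.55 -0.58] M [-0.031 -0.003 -0.   ] w 0.0876 R [[-0.0, -0.266, 0.964], [0.001, 0.964, 0.266], [-1.0, 0.001, -0.0]]
txyz [-0.0138  0.3348  0.4186] axyz [ 0.   -0.01 -0.07] yaw now 105.45invalid input
```

```bash
python3 -m creep '[{"ax":0,"ay":0,"az":0,"tx":-0.003,"ty":0.02,"tz":0.025,"fingers":0.0876}]'; python3 go.py
```

```text
time_s: 0.25
tcp_pos: [0.1972, -0.6256, 0.2278]
eef_rot: [117.5, 89.9, 132.8]
contact_force: [0.7, 0.5, -0.2]
gripper_width: 0.0877
t 0.25 J [-5.549e+01  1.880e+01 -1.720e+00  2.000e-02 -6.962e+01 -1.922e+01] p [ 0.1972 -0.6256  0.2278] F [ 0.69  0.47 -0.23] M [ 0.03  -0.162  0.036] w 0.0877 R [[-0.002, -0.264, 0.965], [0.002, 0.965, 0.264], [-1.0, 0.002, -0.001]]
```

```bash
python3 -m creep; python3 -m creep --help
```

```text
invalid input
invalid input: not JSON, or not a number
```

```bash
python3 -m creep '[{"ax":0,"ay":0,"az":0,"tx":-0.003,"ty":0.025,"tz":0.031,"fingers":0.0876},{"ax":0,"ay":0,"az":0,"tx":-0.006,"ty":0.05,"tz":0.0625,"fingers":0.0876},{"ax":0,"ay":0,"az":0,"tx":-0.01,"ty":0.075,"tz":0.094,"fingers":0.0876},{"ax":0,"ay":0,"az":0,"tx":-0.012,"ty":0.1,"tz":0.125,"fingers":0.0876},{"ax":0,"ay":0,"az":0,"tx":-0.012,"ty":0.125,"tz":0.156,"fingers":0.0876}]' && python3 -m creep '[{"ax":0,"ay":0,"az":0,"tx":0,"ty":0.025,"tz":0.031,"fingers":0.0876},{"ax":0,"ay":0,"az":0,"tx":0,"ty":0.05,"tz":0.0625,"fingers":0.0876},{"ax":0,"ay":0,"az":0,"tx":0,"ty":0.075,"tz":0.094,"fingers":0.0876},{"ax":0,"ay":0,"az":0,"tx":0,"ty":0.1,"tz":0.125,"fingers":0.0876},{"ax":0,"ay":0,"az":0,"tx":0,"ty":0.125,"tz":0.156,"fingers":0.0876}]'; python3 go.py 0.494 -0.216 0.24
```

```text
time_s: 0.75
tcp_pos: [0.3164, -0.4612, 0.2418]
eef_rot: [-48.1, 90.0, -32.7]
contact_force: [1.0, -0.6, 0.6]
gripper_width: 0.0876
time_s: 1.25
tcp_pos: [0.4333, -0.299, 0.2416]
eef_rot: [32.2, 90.0, 47.7]
contact_force: [0.8, -0.6, -0.1]
gripper_width: 0.0876
t 1.25 J [-13.24   5.92 -16.6   -0.   -67.48 -61.3 ] p [ 0.4333 -0.299   0.2416] F [ 0.76 -0.65 -0.1 ] M [-0.103 -0.111  0.06 ] w 0.0876 R [[0.0, -0.267, 0.964], [0.0, 0.964, 0.267], [-1.0, 0.0, 0.0]]
txyz [0.0016 0.0638 0.0806] axyz [-0.  0. -0.] yaw now 105.46
```

```bash
python3 -m creep '[{"ax":5,"ay":0,"az":0,"tx":0,"ty":0.02,"tz":0.025,"fingers":0.0876},{"ax":11,"ay":0,"az":0,"tx":0,"ty":0.042,"tz":0.053,"fingers":0.0876},{"ax":16,"ay":0,"az":0,"tx":0,"ty":0.058,"tz":0.074,"fingers":0.0876},{"ax":20,"ay":0,"az":0,"tx":0,"ty":0.064,"tz":0.081,"fingers":0.0876},{"ax":20,"ay":0,"az":0,"tx":0,"ty":0.064,"tz":0.081,"fingers":0.0876}]'; python3 go.py 0.494 -0.216 0.24
python3 - <<'E'
from h import *
c=cap('wrist'); save(c,'wrist1'); c=cap('scene'); save(c,'scene1')
E
```

```text
time_s: 1.75
tcp_pos: [0.4943, -0.2161, 0.2413]
eef_rot: [159.7, 90.0, 155.2]
contact_force: [0.2, 0.6, -0.4]
gripper_width: 0.0874
t 1.75 J [-2.790e+00  7.230e+00 -1.512e+01 -1.000e-02 -6.768e+01 -9.169e+01] p [ 0.4943 -0.2161  0.2413] F [ 0.2   0.63 -0.43] M [-0.027  0.002  0.047] w 0.0874 R [[-0.0, 0.078, 0.997], [0.0, 0.997, -0.078], [-1.0, 0.0, -0.0]]
txyz [ 0.0013  0.0001 -0.0003] axyz [ 0.   -0.03 -0.01] yaw now 85.51
```

View pics/wrist1.png

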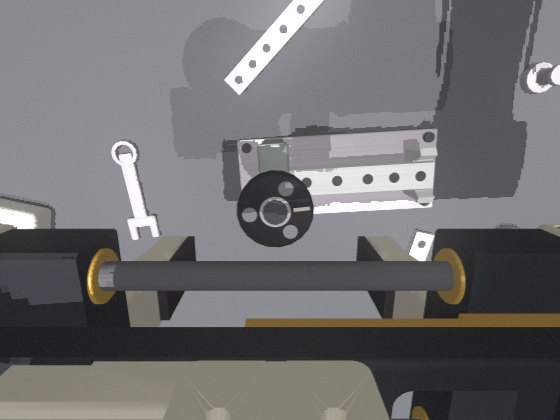

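View pics/scene1.png

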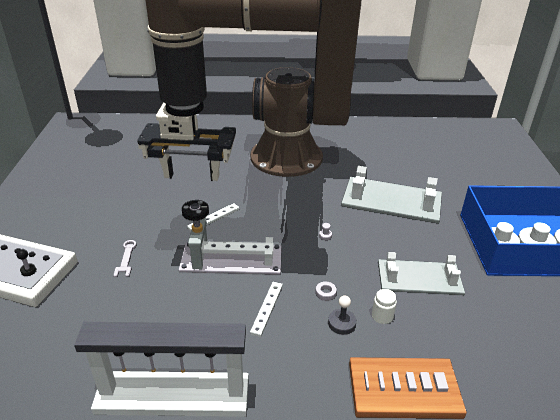

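Wrist view: the wheel is at (275,209) with its hub in the centre, the bar runs right to (430,178), and the jaws frame the wheel at the bottom. I'll refine the wheel's position from this picture.

Run:
```python
from h import *
c=dict(np.load('pics/wrist1.npz')); print(c['Twc'].round(3)); W=cloud(c); z=W[...,2]
P=W[165:248,230:320].reshape(-1,3);P=P[(P[:,2]>.13)&(P[:,2]<.2)]
print(len(P),np.percentile(P[:,2],[2,10,50,90,98]).round(4))
b=cv2.minEnclosingCircle((P[:,:2]*1000).astype(np.float32));print(b)
P=P[P[:,2]>.155]; print(cv2.minEnclosingCircle((P[:,:2]*1000).astype(np.float32)))
# bar
P=W[120:220,290:440].reshape(-1,3);P=P[(P[:,2]>.043)&(P[:,2]<.05)]
for y in np.arange(-.19,-.01,.012):
    q=P[abs(P[:,1]-y)<.004]
    if len(q)>8: print(round(y,3),((q[:,0].min()+q[:,0].max())/2).round(4),np.ptp(q[:,0]).round(4))
print('bar end y',np.percentile(P[:,1],99.5), np.median(P[:,2]))
```

```text
[[ 0.079  0.963  0.256  0.425]
 [ 0.997 -0.076 -0.02  -0.21 ]
 [-0.     0.257 -0.966  0.399]
 [ 0.     0.     0.     1.   ]]
4611 [0.1537 0.1595 0.161  0.163  0.1648]
((494.2662353515625, -216.41456604003906), 31.175065994262695)
((494.2662353515625, -216.41456604003906), 31.175065994262695)
-0.19 0.4861 0.0122
-0.178 0.495 0.0296
-0.166 0.4955 0.0303
-0.154 0.4956 0.0299
-0.142 0.4961 0.0303
-0.13 0.4963 0.0296
-0.118 0.4965 0.0301
-0.106 0.4969 0.0303
-0.094 0.4967 0.0296
-0.082 0.4971 0.03
-0.07 0.4976 0.0294
-0.058 0.4986 0.0605
-0.046 0.4976 0.0622
-0.034 0.5035 0.0492
bar end y -0.036832230574291365 0.04600691217508382
```

```bash
python3 -m creep '[{"ax":0,"ay":0,"az":0,"tx":0.025,"ty":0,"tz":0,"fingers":0.0876},{"ax":0,"ay":0,"az":0,"tx":0.05,"ty":0,"tz":0,"fingers":0.0876},{"ax":0,"ay":0,"az":0,"tx":0.065,"ty":0,"tz":0,"fingers":0.0876},{"ax":0,"ay":0,"az":0,"tx":0.07,"ty":0,"tz":0,"fingers":0.0876},{"ax":0,"ay":0,"az":0,"tx":0.07,"ty":0,"tz":0,"fingers":0.0876}]'; python3 go.py 0.4942 -0.2164 0.1335
```

```text
time_s: 2.35
tcp_pos: [0.4931, -0.2179, 0.1712]
eef_rot: [-173.6, 89.9, -178.1]
contact_force: [-0.1, 0.7, 0.6]
gripper_width: 0.088
t 2.35 J [-2.990e+00  1.038e+01 -2.099e+01  1.000e-02 -5.870e+01 -9.155e+01] p [ 0.4931 -0.2179  0.1712] F [-0.06  0.67  0.57] M [ 0.064 -0.042 -0.023] w 0.088 R [[-0.001, 0.079, 0.997], [-0.0, 0.997, -0.079], [-1.0, -0.0, -0.001]]
txyz [0.0377 0.0016 0.0011] axyz [-0.   -0.07  0.01] yaw now 85.46
```

```bash
python3 -m creep '[{"ax":0,"ay":0,"az":0,"tx":0.012,"ty":0,"tz":0.001,"fingers":0.0876},{"ax":0,"ay":0,"az":0,"tx":0.025,"ty":0.001,"tz":0.001,"fingers":0.0876},{"ax":0,"ay":0,"az":0,"tx":0.034,"ty":0.001,"tz":0.001,"fingers":0.0876},{"ax":0,"ay":0,"az":0,"tx":0.038,"ty":0.001,"tz":0.001,"fingers":0.0876},{"ax":0,"ay":0,"az":0,"tx":0.038,"ty":0.001,"tz":0.001,"fingers":0.0876}]'; python3 go.py 0.4942 -0.2164 0.1335
python3 - <<'E'
from h import *
c=cap('wrist'); save(c,'wrist2'); c=cap('scene'); im=c['pixels'][100:300,100:300]; cv2.imwrite('pics/scene2.png',cv2.resize(im,None,fx=3,fy=3))
E
python3 go.py 0.4942 -0.2164 0.1335
```

```text
time_s: 2.85
tcp_pos: [0.4944, -0.2162, 0.1327]
eef_rot: [-178.7, 89.9, 176.8]
contact_force: [0.1, 0.2, 1.4]
gripper_width: 0.0878
t 2.85 J [ -2.8   12.65 -23.74  -0.   -53.7  -91.73] p [ 0.4944 -0.2162  0.1327] F [0.06 0.24 1.37] M [ 0.026 -0.067 -0.053] w 0.0878 R [[-0.002, 0.079, 0.997], [0.0, 0.997, -0.079], [-1.0, -0.0, -0.002]]
txyz [-0.0008 -0.0002 -0.0002] axyz [-0.   -0.09  0.  ] yaw now 85.47
t 2.95 J [-2.800e+00  1.259e+01 -2.367e+01  1.000e-02 -5.373e+01 -9.173e+01] p [ 0.495  -0.2163  0.1337] F [0.67 0.59 0.59] M [-0.026 -0.018 -0.029] w 0.088 R [[0.0, 0.079, 0.997], [-0.0, 0.997, -0.079], [-1.0, -0.0, 0.0]]
txyz [ 0.0002 -0.0001 -0.0008] axyz [0.   0.   0.01] yaw now 85.48
```

View pics/wrist2.png

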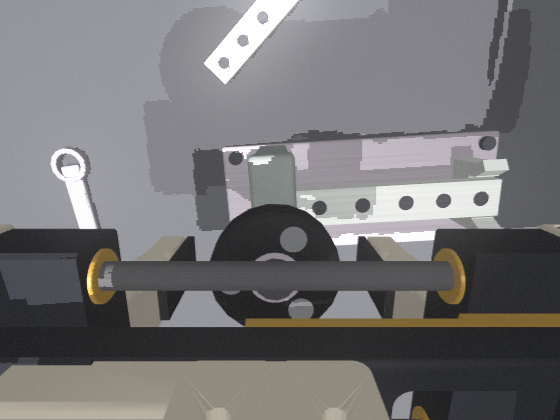

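View pics/scene2.png

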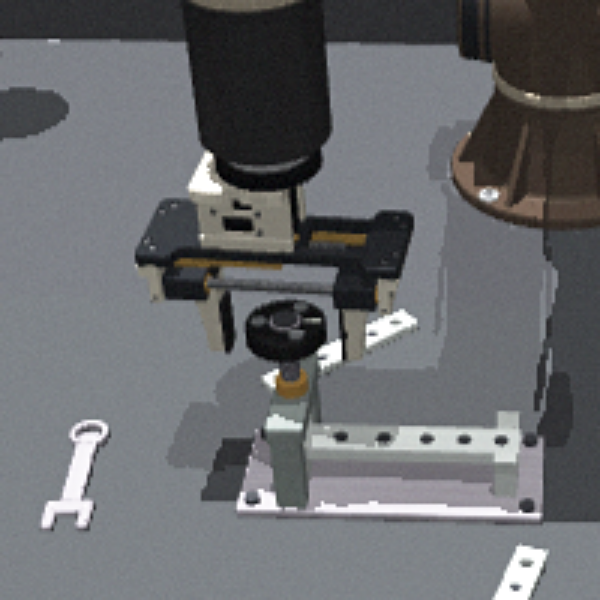

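The jaws straddle the wheel rim (wheel at wrist 275,272, crop 287,330), centred and at rim height. Closing on it now.

```bash
python3 -m creep '[{"ax":0,"ay":0,"az":0,"tx":0,"ty":0,"tz":0,"fingers":0.055},{"ax":0,"ay":0,"az":0,"tx":0,"ty":0,"tz":0,"fingers":0.055},{"ax":0,"ay":0,"az":0,"tx":0,"ty":0,"tz":0,"fingers":0.055},{"ax":0,"ay":0,"az":0,"tx":0,"ty":0,"tz":0,"fingers":0.055},{"ax":0,"ay":0,"az":0,"tx":0,"ty":0,"tz":0,"fingers":0.055}]' 45; python3 go.py
```

```text
time_s: 3.45
tcp_pos: [0.4949, -0.2165, 0.1337]
eef_rot: [-46.5, 90.0, -51.1]
contact_force: [0.2, -1.2, 1.6]
gripper_width: 0.0605
t 3.45 J [-2.820e+00  1.258e+01 -2.369e+01  2.000e-02 -5.372e+01 -9.173e+01] p [ 0.4949 -0.2165  0.1337] F [ 0.2  -1.2   1.56] M [-0.495 -0.026  0.044] w 0.0605 R [[0.0, 0.079, 0.997], [-0.0, 0.997, -0.079], [-1.0, -0.0, 0.0]]
```

```bash
python3 -m creep '[{"ax":-3,"ay":0,"az":0,"tx":-0.0002,"ty":0,"tz":0,"fingers":0.055},{"ax":-6,"ay":0,"az":0,"tx":-0.0005,"ty":0,"tz":0,"fingers":0.055},{"ax":-10,"ay":0,"az":0,"tx":-0.0008,"ty":0,"tz":0,"fingers":0.055},{"ax":-15,"ay":0,"az":0,"tx":-0.0013,"ty":0,"tz":0,"fingers":0.055},{"ax":-20,"ay":0,"az":0,"tx":-0.0017,"ty":0,"tz":0,"fingers":0.055}]'; python3 go.py
```

```text
time_s: 3.95
tcp_pos: [0.4948, -0.2164, 0.1353]
eef_rot: [7.1, 90.0, 22.8]
contact_force: [-0.3, -1.9, -0.8]
gripper_width: 0.0607
t 3.95 J [ -2.83  12.49 -23.57  -0.   -53.94 -71.55] p [ 0.4948 -0.2164  0.1353] F [-0.34 -1.91 -0.79] M [-0.431 -0.063 -0.244] w 0.0607 R [[0.0, -0.269, 0.963], [0.0, 0.963, 0.269], [-1.0, 0.0, 0.0]]
```

```bash
python3 -m creep '[{"ax":-6,"ay":0,"az":0,"tx":-0.0005,"ty":0,"tz":0,"fingers":0.055},{"ax":-12,"ay":0,"az":0,"tx":-0.001,"ty":0,"tz":0,"fingers":0.055},{"ax":-18,"ay":0,"az":0,"tx":-0.0015,"ty":0,"tz":0,"fingers":0.055},{"ax":-24,"ay":0,"az":0,"tx":-0.002,"ty":0,"tz":0,"fingers":0.055},{"ax":-30,"ay":0,"az":0,"tx":-0.0025,"ty":0,"tz":0,"fingers":0.055}]'; python3 go.py;  python3 -m creep '[{"ax":-6,"ay":0,"az":0,"tx":-0.0005,"ty":0,"tz":0,"fingers":0.055},{"ax":-12,"ay":0,"az":0,"tx":-0.001,"ty":0,"tz":0,"fingers":0.055},{"ax":-18,"ay":0,"az":0,"tx":-0.0015,"ty":0,"tz":0,"fingers":0.055},{"ax":-24,"ay":0,"az":0,"tx":-0.002,"ty":0,"tz":0,"fingers":0.055},{"ax":-30,"ay":0,"az":0,"tx":-0.0025,"ty":0,"tz":0,"fingers":0.055}]'; python3 go.py
```

```text
time_s: 4.45
tcp_pos: [0.4947, -0.2163, 0.1377]
eef_rot: [104.0, 90.0, 149.7]
contact_force: [0.3, -1.3, -0.5]
gripper_width: 0.0608
t 4.45 J [-2.820e+00  1.233e+01 -2.340e+01 -1.000e-02 -5.428e+01 -4.151e+01] p [ 0.4947 -0.2163  0.1377] F [ 0.31 -1.32 -0.48] M [-0.185  0.104 -0.324] w 0.0608 R [[-0.0, -0.715, 0.699], [0.0, 0.699, 0.715], [-1.0, 0.0, -0.0]]
time_s: 4.95
tcp_pos: [0.4945, -0.2163, 0.1402]
eef_rot: [82.5, 90.0, 158.2]
contact_force: [-0.0, -0.6, 0.0]
gripper_width: 0.0609
t 4.95 J [-2.820e+00  1.218e+01 -2.323e+01 -1.000e-02 -5.462e+01 -1.151e+01] p [ 0.4945 -0.2163  0.1402] F [-0.03 -0.58  0.03] M [-0.159  0.336 -0.265] w 0.0609 R [[-0.0, -0.969, 0.248], [0.0, 0.248, 0.969], [-1.0, 0.001, 0.0]]
```

Turning at about 0.26 N m, with almost no axial force. 80° so far.

```bash
python3 -m creep '[{"ax":-6,"ay":0,"az":0,"tx":-0.0005,"ty":0,"tz":0,"fingers":0.055},{"ax":-12,"ay":0,"az":0,"tx":-0.001,"ty":0,"tz":0,"fingers":0.055},{"ax":-18,"ay":0,"az":0,"tx":-0.0015,"ty":0,"tz":0,"fingers":0.055},{"ax":-24,"ay":0,"az":0,"tx":-0.002,"ty":0,"tz":0,"fingers":0.055},{"ax":-30,"ay":0,"az":0,"tx":-0.0025,"ty":0,"tz":0,"fingers":0.055}]'; python3 go.py;  python3 -m creep '[{"ax":-5,"ay":0,"az":0,"tx":-0.0004,"ty":0,"tz":0,"fingers":0.055},{"ax":-10,"ay":0,"az":0,"tx":-0.0008,"ty":0,"tz":0,"fingers":0.055},{"ax":-15,"ay":0,"az":0,"tx":-0.0013,"ty":0,"tz":0,"fingers":0.055},{"ax":-20,"ay":0,"az":0,"tx":-0.0017,"ty":0,"tz":0,"fingers":0.055},{"ax":-25,"ay":0,"az":0,"tx":-0.0021,"ty":0,"tz":0,"fingers":0.055}]'; python3 go.py
```

```text
time_s: 5.45
tcp_pos: [0.4944, -0.2164, 0.1427]
eef_rot: [66.7, 90.0, 172.4]
contact_force: [-1.5, -1.3, 0.8]
gripper_width: 0.0607
t 5.45 J [ -2.82  12.03 -23.06  -0.   -54.96  18.49] p [ 0.4944 -0.2164  0.1427] F [-1.54 -1.32  0.78] M [-0.392  0.477 -0.237] w 0.0607 R [[-0.001, -0.963, -0.27], [0.0, -0.27, 0.963], [-1.0, 0.001, 0.0]]
time_s: 5.95
tcp_pos: [0.4942, -0.2165, 0.1447]
eef_rot: [50.8, 89.9, -178.6]
contact_force: [-0.6, -2.2, 0.1]
gripper_width: 0.0609
t 5.95 J [-2.830e+00  1.191e+01 -2.291e+01  1.000e-02 -5.524e+01  4.345e+01] p [ 0.4942 -0.2165  0.1447] F [-0.63 -2.16  0.1 ] M [-0.623  0.68  -0.226] w 0.0609 R [[-0.001, -0.759, -0.651], [-0.0, -0.651, 0.759], [-1.0, 0.001, 0.001]]
```

```bash
for i in 1 2; do python3 -m creep '[{"ax":-2.5,"ay":0,"az":0,"tx":-0.0002,"ty":0,"tz":0,"fingers":0.055},{"ax":-5,"ay":0,"az":0,"tx":-0.0004,"ty":0,"tz":0,"fingers":0.055},{"ax":-5,"ay":0,"az":0,"tx":-0.0004,"ty":0,"tz":0,"fingers":0.055}]'>/dev/null; python3 go.py; done
```

```text
t 6.25 J [-2.830e+00  1.188e+01 -2.288e+01  1.000e-02 -5.529e+01  4.829e+01] p [ 0.4943 -0.2165  0.1452] F [-2.81 -1.32 -0.21] M [-0.735  0.746 -0.282] w 0.0604 R [[-0.001, -0.701, -0.713], [-0.0, -0.713, 0.701], [-1.0, 0.001, 0.001]]
t 6.55 J [-2.820e+00  1.186e+01 -2.285e+01  1.000e-02 -5.534e+01  5.323e+01] p [ 0.4943 -0.2165  0.1456] F [-1.61 -1.58  0.03] M [-0.957  0.978 -0.261] w 0.0602 R [[-0.001, -0.637, -0.771], [-0.0, -0.771, 0.637], [-1.0, 0.001, 0.001]]
```

```bash
python3 -m creep '[{"ax":-2.5,"ay":0,"az":0,"tx":-0.0002,"ty":0,"tz":0,"fingers":0.055},{"ax":-5,"ay":0,"az":0,"tx":-0.0004,"ty":0,"tz":0,"fingers":0.055},{"ax":-5,"ay":0,"az":0,"tx":-0.0004,"ty":0,"tz":0,"fingers":0.055}]'>/dev/null; python3 go.py
```

```text
t 6.85 J [-2.820e+00  1.183e+01 -2.283e+01  1.000e-02 -5.539e+01  5.819e+01] p [ 0.4943 -0.2165  0.146 ] F [-2.37 -2.56  0.63] M [-1.159  1.097 -0.249] w 0.0607 R [[-0.001, -0.568, -0.823], [-0.0, -0.823, 0.568], [-1.0, 0.001, 0.001]]
```

```bash
python3 -m creep '[{"ax":-1.5,"ay":0,"az":0,"tx":-0.0001,"ty":0.0003,"tz":0,"fingers":0.055},{"ax":-3,"ay":0,"az":0,"tx":-0.00025,"ty":0.0006,"tz":0,"fingers":0.055},{"ax":-3,"ay":0,"az":0,"tx":-0.00025,"ty":0.0006,"tz":0,"fingers":0.055}]'>/dev/null; python3 go.py
```

```text
t 7.15 J [-2.870e+00  1.181e+01 -2.280e+01 -1.000e-02 -5.540e+01  6.136e+01] p [ 0.4944 -0.2167  0.1462] F [-2.59 -0.92  0.02] M [-0.629  1.07  -0.295] w 0.0606 R [[-0.0, -0.523, -0.853], [0.0, -0.853, 0.523], [-1.0, -0.0, 0.0]]
```

```bash
python3 -m creep '[{"ax":-2,"ay":0,"az":0,"tx":-0.00015,"ty":0.0003,"tz":0,"fingers":0.055},{"ax":-4,"ay":0,"az":0,"tx":-0.0003,"ty":0.0003,"tz":0,"fingers":0.055},{"ax":-4,"ay":0,"az":0,"tx":-0.0003,"ty":0.0003,"tz":0,"fingers":0.055}]'>/dev/null; python3 go.py
```

```text
t 7.45 J [-2.880e+00  1.179e+01 -2.278e+01 -2.000e-02 -5.543e+01  6.535e+01] p [ 0.4943 -0.2168  0.1465] F [-1.66  0.23  0.17] M [-0.151  0.905 -0.243] w 0.0606 R [[-0.0, -0.462, -0.887], [0.0, -0.887, 0.462], [-1.0, -0.0, 0.0]]
```

```bash
python3 -m creep '[{"ax":-2,"ay":0,"az":0,"tx":-0.00015,"ty":0,"tz":0,"fingers":0.055},{"ax":-4,"ay":0,"az":0,"tx":-0.0003,"ty":0,"tz":0,"fingers":0.055},{"ax":-4,"ay":0,"az":0,"tx":-0.0003,"ty":0,"tz":0,"fingers":0.055}]'>/dev/null; python3 go.py
```

```text
t 7.75 J [-2.890e+00  1.177e+01 -2.276e+01 -2.000e-02 -5.547e+01  6.931e+01] p [ 0.4943 -0.2169  0.1469] F [-2.08  0.07  0.35] M [-0.118  0.884 -0.282] w 0.0608 R [[-0.0, -0.4, -0.916], [0.0, -0.916, 0.4], [-1.0, -0.0, 0.0]]
```

```bash
python3 -m creep '[{"ax":-2,"ay":0,"az":0,"tx":-0.00015,"ty":0,"tz":0,"fingers":0.055},{"ax":-4,"ay":0,"az":0,"tx":-0.0003,"ty":0,"tz":0,"fingers":0.055},{"ax":-4,"ay":0,"az":0,"tx":-0.0003,"ty":0,"tz":0,"fingers":0.055}]'>/dev/null; python3 go.py
```

```text
t 8.05 J [-2.890e+00  1.175e+01 -2.273e+01 -1.000e-02 -5.551e+01  7.329e+01] p [ 0.4944 -0.2169  0.1472] F [-1.55  0.46 -0.16] M [-0.058  0.892 -0.271] w 0.0605 R [[0.0, -0.336, -0.942], [0.0, -0.942, 0.336], [-1.0, -0.0, -0.0]]
```

At 165°, still turning freely at 0.27 N m.

```bash
python3 -m creep '[{"ax":-2,"ay":0,"az":0,"tx":-0.00015,"ty":0,"tz":0,"fingers":0.055},{"ax":-4,"ay":0,"az":0,"tx":-0.0003,"ty":0,"tz":0,"fingers":0.055},{"ax":-4,"ay":0,"az":0,"tx":-0.0003,"ty":0,"tz":0,"fingers":0.055}]'>/dev/null; python3 go.py
```

```text
t 8.35 J [-2.890e+00  1.174e+01 -2.271e+01 -1.000e-02 -5.555e+01  7.727e+01] p [ 0.4944 -0.217   0.1475] F [-1.78  0.31 -0.34] M [ 0.01   0.88  -0.229] w 0.0608 R [[0.0, -0.269, -0.963], [0.0, -0.963, 0.269], [-1.0, -0.0, -0.0]]
```

```bash
python3 -m creep '[{"ax":-1.5,"ay":0,"az":0,"tx":-0.0001,"ty":0,"tz":0,"fingers":0.055},{"ax":-3,"ay":0,"az":0,"tx":-0.0002,"ty":0,"tz":0,"fingers":0.055},{"ax":-3,"ay":0,"az":0,"tx":-0.0002,"ty":0,"tz":0,"fingers":0.055}]'>/dev/null; python3 go.py
```

```text
t 8.65 J [ -2.89  11.72 -22.7   -0.   -55.57  80.39] p [ 0.4944 -0.217   0.1477] F [-1.24  0.89  1.03] M [ 0.131  0.872 -0.237] w 0.0603 R [[0.0, -0.216, -0.976], [0.0, -0.976, 0.216], [-1.0, -0.0, -0.0]]
```

```bash
python3 -m creep '[{"ax":-2,"ay":0,"az":0,"tx":-0.00015,"ty":0,"tz":0,"fingers":0.055},{"ax":-4,"ay":0,"az":0,"tx":-0.0003,"ty":0,"tz":0,"fingers":0.055},{"ax":-4,"ay":0,"az":0,"tx":-0.0003,"ty":0,"tz":0,"fingers":0.055}]'>/dev/null; python3 go.py
```

```text
t 8.95 J [ -2.9   11.7  -22.67  -0.   -55.61  84.36] p [ 0.4944 -0.217   0.1481] F [-2.62  2.24  0.4 ] M [ 0.129  0.81  -0.257] w 0.0609 R [[0.0, -0.149, -0.989], [0.0, -0.989, 0.149], [-1.0, -0.0, -0.0]]
```

```bash
python3 -m creep '[{"ax":-1.5,"ay":0,"az":0,"tx":-0.0001,"ty":0,"tz":0,"fingers":0.055},{"ax":-3,"ay":0,"az":0,"tx":-0.0002,"ty":0,"tz":0,"fingers":0.055},{"ax":-3,"ay":0,"az":0,"tx":-0.0002,"ty":0,"tz":0,"fingers":0.055}]'>/dev/null; python3 go.py
```

```text
t 9.25 J [ -2.9   11.69 -22.66  -0.   -55.64  87.41] p [ 0.4944 -0.2171  0.1483] F [-1.07  0.96  1.08] M [ 0.255  0.811 -0.218] w 0.0606 R [[0.0, -0.096, -0.995], [0.0, -0.995, 0.096], [-1.0, -0.0, -0.0]]
```

```bash
python3 -m creep '[{"ax":-1.5,"ay":0,"az":0,"tx":-0.0001,"ty":0,"tz":0,"fingers":0.055},{"ax":-3,"ay":0,"az":0,"tx":-0.0002,"ty":0,"tz":0,"fingers":0.055},{"ax":-3,"ay":0,"az":0,"tx":-0.0002,"ty":0,"tz":0,"fingers":0.055}]'>/dev/null; python3 go.py;python3 - <<'E'
from h import *
c=cap('wrist'); save(c,'wrist3'); c=cap('scene'); im=c['pixels'][100:300,100:300]; cv2.imwrite('pics/scene3.png',cv2.resize(im,None,fx=3,fy=3))
E
```

```text
t 9.55 J [ -2.9   11.68 -22.65  -0.   -55.66  90.43] p [ 0.4944 -0.2171  0.1484] F [-2.06  0.9   0.25] M [ 0.194  0.737 -0.292] w 0.0609 R [[0.0, -0.043, -0.999], [0.0, -0.999, 0.043], [-1.0, -0.0, -0.0]]
```

View pics/wrist3.png

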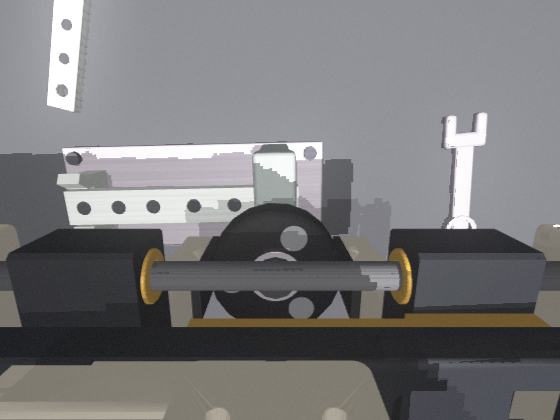

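View pics/scene3.png

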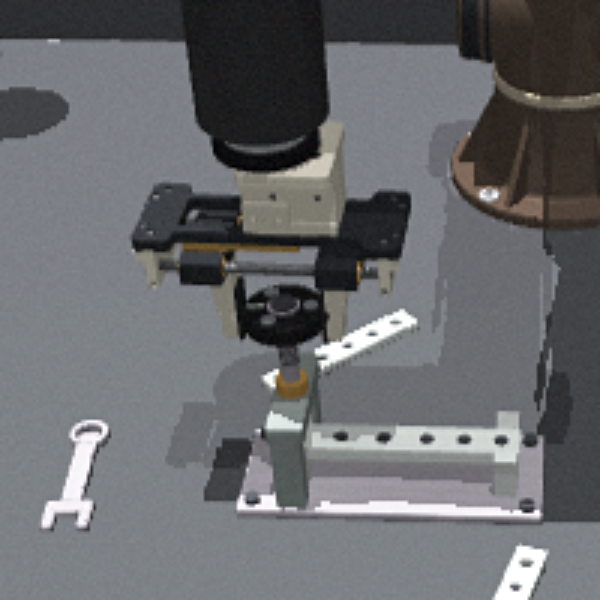

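The wheel (wrist 275,262) sits at the same angle in the gripper's view as at the start, so it hasn't slipped, and the stem shows more length above the collar (scene crop 290,355). Continuing in small steps until I feel the stop.

```bash
python3 -m creep '[{"ax":-1.5,"ay":0,"az":0,"tx":-0.0001,"ty":0,"tz":0,"fingers":0.055},{"ax":-3,"ay":0,"az":0,"tx":-0.0002,"ty":0,"tz":0,"fingers":0.055},{"ax":-3,"ay":0,"az":0,"tx":-0.0002,"ty":0,"tz":0,"fingers":0.055}]'>/dev/null; python3 go.py
```

```text
t 9.95 J [-2.900e+00  1.168e+01 -2.264e+01 -1.000e-02 -5.569e+01  9.343e+01] p [ 0.4943 -0.2171  0.1485] F [-0.9   0.55 -0.04] M [ 0.088  0.595 -0.573] w 0.0609 R [[-0.0, 0.009, -1.0], [0.0, -1.0, -0.009], [-1.0, -0.0, 0.0]]
```

```bash
python3 -m creep '[{"ax":-1.5,"ay":0,"az":0,"tx":0,"ty":0,"tz":0,"fingers":0.055},{"ax":-3,"ay":0,"az":0,"tx":-0.0001,"ty":0,"tz":0,"fingers":0.055},{"ax":-3,"ay":0,"az":0,"tx":-0.0001,"ty":0,"tz":0,"fingers":0.055}]'>/dev/null; python3 go.py
```

```text
t 10.25 J [-2.900e+00  1.167e+01 -2.263e+01 -1.000e-02 -5.570e+01  9.643e+01] p [ 0.4943 -0.2171  0.1486] F [-1.08  0.91 -0.65] M [ 0.013  0.541 -0.758] w 0.0606 R [[-0.0, 0.061, -0.998], [0.0, -0.998, -0.061], [-1.0, -0.0, 0.0]]
```

Stop felt: the torque rose from 0.29 to 0.57 to 0.76 N m. I'll hold there.

```bash
python3 -m creep '[{"ax":-0.5,"ay":0,"az":0,"tx":0,"ty":0,"tz":0,"fingers":0.055},{"ax":-0.5,"ay":0,"az":0,"tx":0,"ty":0,"tz":0,"fingers":0.055},{"ax":-0.5,"ay":0,"az":0,"tx":0,"ty":0,"tz":0,"fingers":0.055},{"ax":-0.5,"ay":0,"az":0,"tx":0,"ty":0,"tz":0,"fingers":0.055}]'>/dev/null; python3 go.py
```

```text
t 10.65 J [ -2.9   11.67 -22.63  -0.   -55.71  96.85] p [ 0.4943 -0.2171  0.1487] F [-0.75  1.32 -1.08] M [-0.006  0.562 -0.786] w 0.0605 R [[-0.0, 0.069, -0.998], [0.0, -0.998, -0.069], [-1.0, -0.0, 0.0]]
```

```bash
python3 -m creep '[{"ax":3,"ay":0,"az":0,"tx":0,"ty":0,"tz":0,"fingers":0.055},{"ax":6,"ay":0,"az":0,"tx":0,"ty":0,"tz":0,"fingers":0.055},{"ax":9.5,"ay":0,"az":0,"tx":0,"ty":0,"tz":0,"fingers":0.055},{"ax":9.5,"ay":0,"az":0,"tx":0,"ty":0,"tz":0,"fingers":0.055}]'>/dev/null; python3 go.py
python3 -m creep '[{"ax":0,"ay":0,"az":0,"tx":0,"ty":0,"tz":0,"fingers":0.087},{"ax":0,"ay":0,"az":0,"tx":0,"ty":0,"tz":0,"fingers":0.087},{"ax":0,"ay":0,"az":0,"tx":0,"ty":0,"tz":0,"fingers":0.087},{"ax":0,"ay":0,"az":0,"tx":0,"ty":0,"tz":0,"fingers":0.087},{"ax":0,"ay":0,"az":0,"tx":0,"ty":0,"tz":0,"fingers":0.087}]'>/dev/null; python3 go.py
```

```text
t 11.05 J [-2.890e+00  1.167e+01 -2.263e+01  1.000e-02 -5.571e+01  8.734e+01] p [ 0.4943 -0.217   0.1487] F [-1.24  0.59 -0.55] M [ 0.193  0.661 -0.081] w 0.0611 R [[-0.0, -0.097, -0.995], [-0.0, -0.995, 0.097], [-1.0, 0.0, 0.0]]
t 11.55 J [ -2.9   11.67 -22.62   0.   -55.7   87.38] p [ 0.4944 -0.2171  0.1488] F [-0.94  0.72  0.64] M [-0.099  0.156  0.021] w 0.0867 R [[0.0, -0.096, -0.995], [-0.0, -0.995, 0.096], [-1.0, 0.0, -0.0]]
```

```bash
python3 -m creep '[{"ax":0,"ay":0,"az":0,"tx":-0.015,"ty":0,"tz":0,"fingers":0.087},{"ax":0,"ay":0,"az":0,"tx":-0.035,"ty":0,"tz":0,"fingers":0.087},{"ax":0,"ay":0,"az":0,"tx":-0.06,"ty":0,"tz":0,"fingers":0.087},{"ax":0,"ay":0,"az":0,"tx":-0.085,"ty":0,"tz":0,"fingers":0.087},{"ax":0,"ay":0,"az":0,"tx":-0.095,"ty":0,"tz":0,"fingers":0.087}]'>/dev/null; python3 go.py 0.4966 -0.1315 0.24 178.6
```

```text
t 12.05 J [-2.900e+00  7.030e+00 -1.470e+01  4.000e-02 -6.806e+01  8.737e+01] p [ 0.4954 -0.2174  0.2463] F [ 0.32 -0.52  0.44] M [-0.108  0.108 -0.067] w 0.0873 R [[0.004, -0.096, -0.995], [-0.001, -0.995, 0.096], [-1.0, 0.001, -0.004]]
txyz [ 0.0062 -0.0856  0.0071] axyz [85.89 -0.19  0.13] yaw now -95.51
```

```bash
python3 -m creep '[{"ax":8,"ay":0,"az":0,"tx":0,"ty":-0.015,"tz":0.001,"fingers":0.07},{"ax":16,"ay":0,"az":0,"tx":0,"ty":-0.035,"tz":0.003,"fingers":0.07},{"ax":24,"ay":0,"az":0,"tx":0,"ty":-0.055,"tz":0.005,"fingers":0.07},{"ax":32,"ay":0,"az":0,"tx":0,"ty":-0.075,"tz":0.006,"fingers":0.07},{"ax":40,"ay":0,"az":0,"tx":0,"ty":-0.0855,"tz":0.007,"fingers":0.07}]'>/dev/null;python3 -m creep '[{"ax":8,"ay":0,"az":0,"tx":0,"ty":0,"tz":0,"fingers":0.07},{"ax":16,"ay":0,"az":0,"tx":0,"ty":0,"tz":0,"fingers":0.07},{"ax":24,"ay":0,"az":0,"tx":0,"ty":0,"tz":0,"fingers":0.07},{"ax":32,"ay":0,"az":0,"tx":0,"ty":0,"tz":0,"fingers":0.07},{"ax":40,"ay":0,"az":0,"tx":0,"ty":0,"tz":0,"fingers":0.07}]'>/dev/null;  python3 -m creep '[{"ax":5.9,"ay":0,"az":0,"tx":0.005,"ty":0,"tz":0,"fingers":0.07},{"ax":5.9,"ay":0,"az":0,"tx":0.006,"ty":0,"tz":0,"fingers":0.07},{"ax":5.9,"ay":0,"az":0,"tx":0.006,"ty":0,"tz":0,"fingers":0.07}]'>/dev/null; python3 go.py 0.4966 -0.1315 0.24 178.6
python3 - <<'E'
from h import *
c=cap('wrist'); save(c,'wrist4'); W=cloud(c)
P=W.reshape(-1,3);P=P[(P[:,2]>.042)&(P[:,2]<.05)&(abs(P[:,0]-.496)<.06)&(P[:,1]<-.02)&(P[:,1]>-.21)]
for y in np.arange(-.19,-.01,.01):
    q=P[abs(P[:,1]-y)<.004]
    if len(q)>8: print(round(y,3),((q[:,0].min()+q[:,0].max())/2).round(4),np.ptp(q[:,0]).round(4))
E
```

```text
t 13.35 J [ 7.130e+00  4.730e+00 -1.853e+01 -1.000e-02 -6.679e+01 -8.390e+00] p [ 0.4953 -0.1313  0.2372] F [0.29 0.53 0.12] M [-0.002  0.095 -0.016] w 0.0699 R [[-0.001, -1.0, 0.022], [0.0, 0.022, 1.0], [-1.0, 0.001, -0.0]]
txyz [-0.0028 -0.0013 -0.0002] axyz [ 0.14 -0.   -0.05] yaw now 178.74
-0.18 0.4957 0.0285
-0.17 0.4959 0.0289
-0.16 0.4962 0.0291
-0.15 0.4964 0.0292
-0.14 0.4967 0.0294
-0.13 0.4969 0.0296
-0.12 0.4965 0.0288
-0.11 0.4968 0.0291
-0.1 0.497 0.0292
-0.09 0.4973 0.0293
-0.08 0.4975 0.0296
-0.07 0.4977 0.0298
-0.06 0.5051 0.0418
-0.05 0.4976 0.0621
-0.04 0.4984 0.061
```

View pics/wrist4.png

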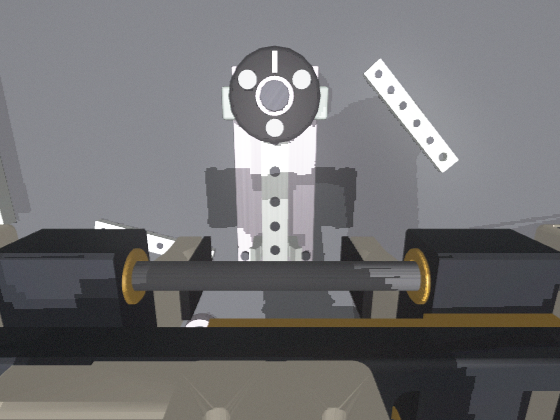

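```bash
python3 -m creep '[{"ax":0,"ay":0,"az":0,"tx":0.01,"ty":-0.001,"tz":0.015,"fingers":0.07},{"ax":0,"ay":0,"az":0,"tx":0.04,"ty":-0.001,"tz":0.015,"fingers":0.07},{"ax":0,"ay":0,"az":0,"tx":0.08,"ty":-0.001,"tz":0.015,"fingers":0.07},{"ax":0,"ay":0,"az":0,"tx":0.11,"ty":-0.001,"tz":0.015,"fingers":0.07},{"ax":0,"ay":0,"az":0,"tx":0.12,"ty":-0.001,"tz":0.015,"fingers":0.07}]'>/dev/null; python3 -m creep '[{"ax":0,"ay":0,"az":0,"tx":0,"ty":0,"tz":0,"fingers":0.07},{"ax":0,"ay":0,"az":0,"tx":0,"ty":0,"tz":0,"fingers":0.07}]'>/dev/null; python3 go.py 0.4968 -0.1165 0.0215 178.6
python3 - <<'E'
from h import *
c=cap('scene'); im=c['pixels'][100:300,100:300]; cv2.imwrite('pics/scene4.png',cv2.resize(im,None,fx=3,fy=3))
E
```

```text
t 14.1 J [ 8.890e+00  1.090e+01 -2.823e+01  4.000e-02 -5.078e+01 -1.030e+01] p [ 0.4981 -0.1164  0.119 ] F [-0.02  0.19  0.25] M [-0.002  0.054  0.054] w 0.0701 R [[0.002, -1.0, 0.024], [-0.0, 0.024, 1.0], [-1.0, -0.002, -0.0]]
txyz [ 0.0975  0.0014 -0.0001] axyz [ 0.02 -0.01  0.09] yaw now 178.62
```

View pics/scene4.png

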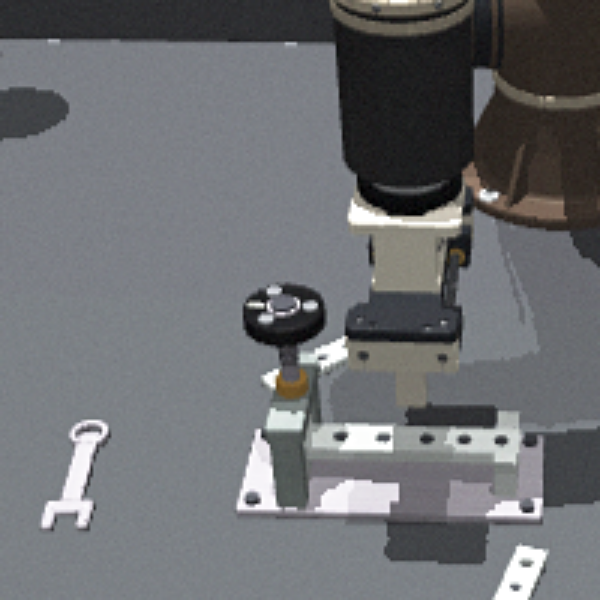

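The gripper (crop 405,380) is over the bar between the bridge and the free end, well clear of the wheel (285,315). Descending.

```bash
python3 -m creep '[{"ax":0,"ay":0,"az":0,"tx":0.025,"ty":0.001,"tz":0,"fingers":0.07},{"ax":0,"ay":0,"az":0,"tx":0.05,"ty":0.001,"tz":0,"fingers":0.07},{"ax":0,"ay":0,"az":0,"tx":0.075,"ty":0.001,"tz":0,"fingers":0.07},{"ax":0,"ay":0,"az":0,"tx":0.09,"ty":0.001,"tz":0,"fingers":0.07},{"ax":0,"ay":0,"az":0,"tx":0.097,"ty":0.001,"tz":0,"fingers":0.07}]'>/dev/null; python3 -m creep '[{"ax":0,"ay":0,"az":0,"tx":0,"ty":0,"tz":0,"fingers":0.07},{"ax":0,"ay":0,"az":0,"tx":0,"ty":0,"tz":0,"fingers":0.07}]'>/dev/null; python3 go.py 0.4968 -0.1165 0.0215 178.6
```

```text
t 14.85 J [ 8.920e+00  1.859e+01 -3.418e+01  2.000e-02 -3.712e+01 -1.036e+01] p [ 0.4971 -0.1162  0.0219] F [-0.64  0.45  1.09] M [0.033 0.083 0.039] w 0.07 R [[0.002, -1.0, 0.025], [0.0, 0.025, 1.0], [-1.0, -0.002, 0.0]]
txyz [ 0.0004  0.0003 -0.0003] axyz [-0.02  0.01  0.11] yaw now 178.58
```

```bash
python3 -m creep '[{"ax":0,"ay":0,"az":0,"tx":0,"ty":0,"tz":0,"fingers":0.024},{"ax":0,"ay":0,"az":0,"tx":0,"ty":0,"tz":0,"fingers":0.024},{"ax":0,"ay":0,"az":0,"tx":0,"ty":0,"tz":0,"fingers":0.024},{"ax":0,"ay":0,"az":0,"tx":0,"ty":0,"tz":0,"fingers":0.024},{"ax":0,"ay":0,"az":0,"tx":0,"ty":0,"tz":0,"fingers":0.024}]' 40 >/dev/null; python3 -m creep '[{"ax":0,"ay":0,"az":0,"tx":0,"ty":0,"tz":0,"fingers":0.024},{"ax":0,"ay":0,"az":0,"tx":0,"ty":0,"tz":0,"fingers":0.024}]'>/dev/null;  python3 go.py
```

```text
t 15.55 J [  8.92  18.67 -34.27   0.   -37.06 -10.36] p [ 0.4961 -0.1163  0.0208] F [ 0.12 -0.06  1.36] M [0.075 0.146 0.051] w 0.0295 R [[0.0, -1.0, 0.025], [-0.0, 0.025, 1.0], [-1.0, -0.0, -0.0]]
```

```bash
python3 -m creep '[{"ax":0,"ay":0,"az":0,"tx":-0.0005,"ty":0,"tz":0,"fingers":0.024},{"ax":0,"ay":0,"az":0,"tx":-0.0012,"ty":0,"tz":0,"fingers":0.024},{"ax":0,"ay":0,"az":0,"tx":-0.0012,"ty":0,"tz":0.003,"fingers":0.024},{"ax":0,"ay":0,"az":0,"tx":-0.0012,"ty":0,"tz":0.007,"fingers":0.024},{"ax":0,"ay":0,"az":0,"tx":-0.0012,"ty":0,"tz":0.012,"fingers":0.024}]'>/dev/null;  python3 go.py
```

```text
t 16.05 J [ 10.39  18.39 -34.52  -0.   -37.1  -11.84] p [ 0.4962 -0.104   0.0218] F [-0.88  0.32 -1.91] M [ 0.069  0.144 -0.052] w 0.0296 R [[-0.0, -1.0, 0.025], [-0.0, 0.025, 1.0], [-1.0, 0.0, -0.0]]
```

Free (vertical force equals the bar's weight, no drag). Drawing it out.

```bash
python3 -m creep '[{"ax":0,"ay":0,"az":0,"tx":0,"ty":0,"tz":0.008,"fingers":0.024},{"ax":0,"ay":0,"az":0,"tx":0,"ty":0,"tz":0.018,"fingers":0.024},{"ax":0,"ay":0,"az":0,"tx":0,"ty":0,"tz":0.028,"fingers":0.024},{"ax":0,"ay":0,"az":0,"tx":0,"ty":0,"tz":0.038,"fingers":0.024},{"ax":0,"ay":0,"az":0,"tx":0,"ty":0,"tz":0.045,"fingers":0.024}]'>/dev/null;  python3 go.py
python3 - <<'E'
from h import *
c=cap('scene'); im=c['pixels'][100:300,100:300]; cv2.imwrite('pics/scene5.png',cv2.resize(im,None,fx=3,fy=3))
E
```

```text
t 16.55 J [ 15.37  18.   -35.5    0.9  -36.86 -17.26] p [ 0.497  -0.0659  0.022 ] F [  26.96 -112.62  -23.74] M [-40.589 -10.331  -0.081] w 0.0294 R [[-0.003, -1.0, 0.02], [-0.011, 0.02, 1.0], [-1.0, 0.003, -0.011]]
```

View pics/scene5.png

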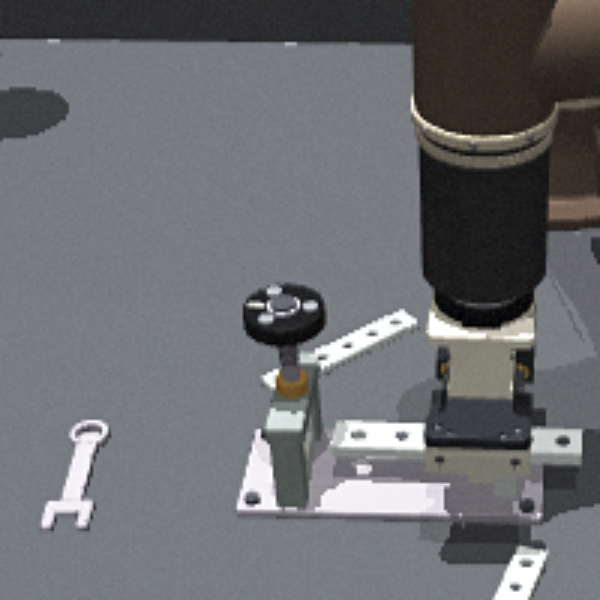

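The fingers have run into the far support's cheeks: 112 N along −y. I forgot the pad reaches the support after about 50 mm. The bar's end is already clear of the bridge (crop 335,430), so I'll back off at once and lift over the support.

```bash
python3 -m creep '[{"ax":0,"ay":0,"az":0,"tx":0,"ty":0,"tz":-0.01,"fingers":0.024}]'>/dev/null;  python3 go.py
```

```text
t 16.7 J [ 14.41  18.04 -35.23   0.2  -36.85 -16.02] p [ 0.4967 -0.0713  0.0216] F [-0.01  0.36 -1.64] M [ 0.233  0.096 -0.055] w 0.0299 R [[-0.001, -1.0, 0.025], [-0.003, 0.025, 1.0], [-1.0, 0.001, -0.003]]
```

```bash
python3 -m creep '[{"ax":0,"ay":0,"az":0,"tx":-0.005,"ty":0,"tz":0,"fingers":0.024},{"ax":0,"ay":0,"az":0,"tx":-0.015,"ty":0,"tz":0,"fingers":0.024},{"ax":0,"ay":0,"az":0,"tx":-0.03,"ty":0,"tz":0,"fingers":0.024},{"ax":0,"ay":0,"az":0,"tx":-0.042,"ty":0,"tz":0,"fingers":0.024},{"ax":0,"ay":0,"az":0,"tx":-0.042,"ty":0,"tz":0,"fingers":0.024}]'>/dev/null;  python3 go.py
python3 - <<'E'
from h import *
c=cap('scene'); im=c['pixels'][100:300,100:300]; cv2.imwrite('pics/scene6.png',cv2.resize(im,None,fx=3,fy=3))
E
```

```text
t 17.2 J [ 1.461e+01  1.410e+01 -3.272e+01  2.000e-02 -4.293e+01 -1.599e+01] p [ 0.4988 -0.0683  0.0662] F [ 0.73  0.12 -1.64] M [0.076 0.069 0.015] w 0.0296 R [[0.004, -1.0, 0.024], [0.001, 0.024, 1.0], [-1.0, -0.004, 0.001]]
```

View pics/scene6.png

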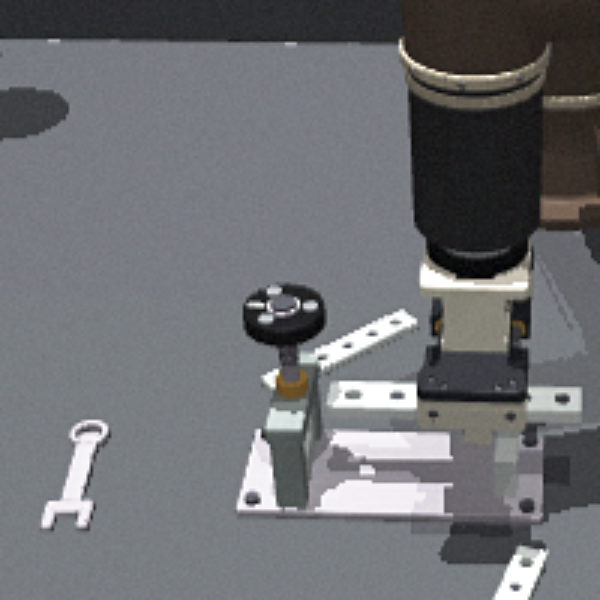

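The bar is held level, clear of the bridge. I'll re-measure the rest from both fixed cameras.

Run:
```python
from h import *
for n in ['top0','scene0']:
    W=cloud(dict(np.load(f'pics/{n}.npz'))); P=W.reshape(-1,3)
    P=P[(abs(P[:,0]-.553)<.08)&(abs(P[:,1]-.3145)<.11)]
    print(n)
    S=P[(P[:,2]>.03)&(P[:,2]<.07)]; print(' zmax',S[:,2].max())
    for lo,hi in((.22,.29),(.34,.41)):
        q=S[(S[:,1]>lo)&(S[:,1]<hi)]; top=q[q[:,2]>.05]; seat=q[abs(q[:,2]-.034)<.003]
        print('  cheeks x',top[:,0].min().round(4),top[:,0].max().round(4),'mid',((top[:,0].min()+top[:,0].max())/2).round(4),'y',top[:,1].min().round(4),top[:,1].max().round(4))
        print('  seat n',len(seat),np.median(seat,0).round(4),seat.min(0).round(4),seat.max(0).round(4))
    q=P[abs(P[:,2]-.010)<.003]; print('  plate',cv2.minAreaRect((q[:,:2]*1000).astype(np.float32)))
```

```text
top0
 zmax 0.05760751881878767
  cheeks x 0.5171 0.5802 mid 0.5486 y 0.2346 0.253
  seat n 62 [0.5511 0.2447 0.0336] [0.5205 0.2358 0.0311] [0.5664 0.2545 0.0368]
  cheeks x 0.5277 0.5879 mid 0.5578 y 0.373 0.3945
  seat n 62 [0.5558 0.3843 0.0337] [0.5287 0.3741 0.031 ] [0.5749 0.394  0.037 ]
  plate ((566.5887451171875, 318.2891540527344), (199.55458068847656, 129.32113647460938), 87.10597229003906)
scene0
 zmax 0.056718050604074755
  cheeks x 0.5176 0.5815 mid 0.5495 y 0.2312 0.2526
  seat n 68 [0.5439 0.2412 0.0343] [0.5247 0.2321 0.0311] [0.579  0.2522 0.0365]
  cheeks x 0.5259 0.5887 mid 0.5573 y 0.3709 0.3925
  seat n 84 [0.5521 0.3796 0.0337] [0.5247 0.3712 0.031 ] [0.5877 0.3919 0.037 ]
  plate ((554.10888671875, 311.4830017089844), (189.944091796875, 108.04824829101562), 86.84088134765625)
```

```bash
python3 -m creep '[{"ax":0,"ay":0,"az":0,"tx":-0.005,"ty":0,"tz":0.02,"fingers":0.024},{"ax":0,"ay":0,"az":0,"tx":-0.02,"ty":0,"tz":0.05,"fingers":0.024},{"ax":0,"ay":0,"az":0,"tx":-0.04,"ty":-0.005,"tz":0.085,"fingers":0.024},{"ax":0,"ay":0,"az":0,"tx":-0.05,"ty":-0.01,"tz":0.12,"fingers":0.024},{"ax":0,"ay":0,"az":0,"tx":-0.05,"ty":-0.015,"tz":0.155,"fingers":0.024}]'>/dev/null;  python3 go.py 0.5545 0.333 0.115 176.5;python3 -m creep '[{"ax":0,"ay":0,"az":0,"tx":0,"ty":-0.005,"tz":0.035,"fingers":0.024},{"ax":0.5,"ay":0,"az":0,"tx":0,"ty":-0.01,"tz":0.07,"fingers":0.024},{"ax":1,"ay":0,"az":0,"tx":0,"ty":-0.015,"tz":0.105,"fingers":0.024},{"ax":1.5,"ay":0,"az":0,"tx":0,"ty":-0.02,"tz":0.14,"fingers":0.024},{"ax":2,"ay":0,"az":0,"tx":0,"ty":-0.025,"tz":0.165,"fingers":0.024}]'>/dev/null;  python3 go.py 0.5545 0.333 0.115 176.5
```

```text
t 17.75 J [ 3.106e+01  1.226e+01 -2.701e+01  1.000e-02 -5.058e+01 -3.249e+01] p [0.5167 0.0873 0.1152] F [ 0.77 -0.02 -1.24] M [ 0.021 -0.039 -0.013] w 0.0295 R [[0.002, -1.0, 0.025], [0.001, 0.025, 1.0], [-1.0, -0.002, 0.001]]
txyz [ 0.0006 -0.0316  0.2466] axyz [2.08 0.08 0.13] yaw now 178.58
t 18.25 J [ 4.343e+01  1.909e+01 -1.747e+01 -2.000e-02 -5.347e+01 -4.682e+01] p [0.5449 0.2519 0.1131] F [ 1.18 -0.8  -1.03] M [0.008 0.059 0.018] w 0.0296 R [[-0.001, -0.998, 0.059], [-0.0, 0.059, 0.998], [-1.0, 0.001, -0.0]]
txyz [-0.0019 -0.0048  0.0815] axyz [ 0.11 -0.02 -0.03] yaw now 176.61
```

```bash
python3 -m creep '[{"ax":0,"ay":0,"az":0,"tx":0,"ty":-0.002,"tz":0.03,"fingers":0.024},{"ax":0.1,"ay":0,"az":0,"tx":0,"ty":-0.004,"tz":0.06,"fingers":0.024},{"ax":0.1,"ay":0,"az":0,"tx":0,"ty":-0.005,"tz":0.08,"fingers":0.024},{"ax":0.1,"ay":0,"az":0,"tx":0,"ty":-0.005,"tz":0.0815,"fingers":0.024},{"ax":0.1,"ay":0,"az":0,"tx":0,"ty":-0.005,"tz":0.0815,"fingers":0.024}]'>/dev/null;  python3 go.py 0.5545 0.333 0.115 176.5
python3 - <<'E'
from h import *
for n in ['top','scene','wrist']:
    c=cap(n); save(c,n+'7')
    if n=='wrist': continue
    P=cloud(c).reshape(-1,3)
    P=P[(abs(P[:,0]-.553)<.08)&(abs(P[:,1]-.3145)<.16)&(abs(P[:,2]-.140)<.006)]
    print(n,len(P),np.round(P.min(0),4),P.max(0).round(4))
    for y in np.arange(.2,.43,.01):
        q=P[abs(P[:,1]-y)<.004]
        if len(q)>4: print(' ',round(y,3),((q[:,0].min()+q[:,0].max())/2).round(4),np.ptp(q[:,0]).round(4),q[:,2].mean().round(4))
E
```

```text
t 18.75 J [ 4.809e+01  2.293e+01 -1.143e+01 -2.000e-02 -5.572e+01 -5.157e+01] p [0.5545 0.3307 0.1131] F [ 0.74 -0.88 -2.28] M [-0.021  0.087 -0.032] w 0.0299 R [[-0.001, -0.998, 0.061], [-0.001, 0.061, 0.998], [-1.0, 0.001, -0.001]]
txyz [-0.0019  0.0001  0.0023] axyz [ 0.   -0.06 -0.06] yaw now 176.5
top 418 [0.5332 0.2109 0.134 ] [0.5704 0.4118 0.1459]
  0.21 0.5489 0.0281 0.1385
  0.22 0.5485 0.0294 0.1381
  0.23 0.5476 0.0289 0.1382
  0.24 0.549 0.031 0.1382
  0.25 0.5505 0.0294 0.1381
  0.26 0.551 0.0294 0.1385
  0.27 0.5502 0.0278 0.1386
  0.28 0.5521 0.0302 0.1375
  0.29 0.5533 0.0292 0.1387
  0.3 0.5533 0.0295 0.1381
  0.31 0.5533 0.028 0.1384
  0.33 0.5619 0.0165 0.138
  0.4 0.5486 0.0107 0.1388
  0.41 0.5493 0.0112 0.1377
scene 466 [0.5316 0.2073 0.1341] [0.5769 0.4082 0.1417]
  0.21 0.5472 0.0313 0.1381
  0.22 0.5488 0.0313 0.1377
  0.23 0.5493 0.0295 0.1376
  0.24 0.5505 0.0317 0.1381
  0.25 0.5504 0.0315 0.1382
  0.26 0.5491 0.0346 0.1381
  0.27 0.5525 0.0318 0.1377
  0.28 0.5523 0.0313 0.1381
  0.29 0.5523 0.0306 0.1381
  0.3 0.5534 0.0316 0.138
  0.31 0.5522 0.03 0.1374
  0.4 0.5726 0.0085 0.1375
  0.41 0.5596 0.0118 0.1374
```

View pics/scene7.png

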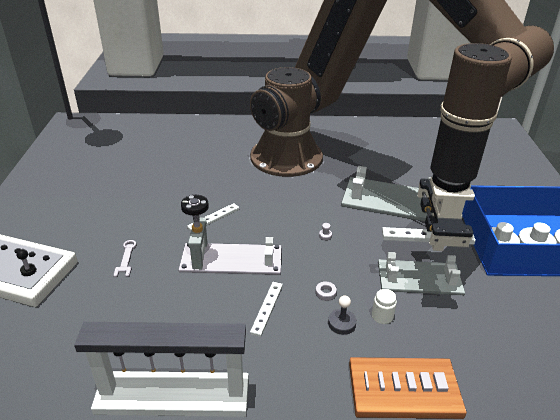

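View pics/wrist7.png

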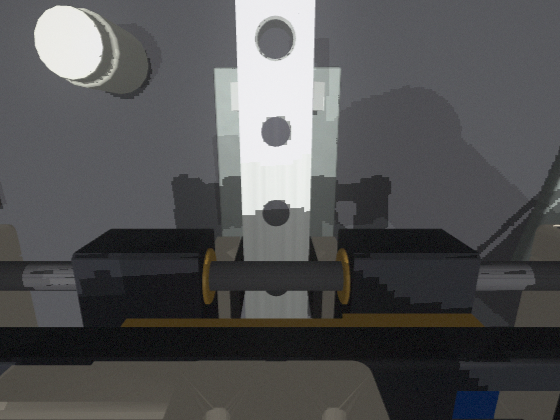

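Wrist view: the bar runs up the middle (275) with the rest's cheeks on either side (237 and 319), so it is centred sideways. Lengthways it needs +3.5 mm. Lowering.

```bash
python3 -m creep '[{"ax":0,"ay":0,"az":0,"tx":0.01,"ty":0,"tz":0.003,"fingers":0.024},{"ax":0,"ay":0,"az":0,"tx":0.03,"ty":0,"tz":0.003,"fingers":0.024},{"ax":0,"ay":0,"az":0,"tx":0.045,"ty":0,"tz":0.003,"fingers":0.024},{"ax":0,"ay":0,"az":0,"tx":0.05,"ty":0,"tz":0.003,"fingers":0.024},{"ax":0,"ay":0,"az":0,"tx":0.05,"ty":0,"tz":0.003,"fingers":0.024}]'>/dev/null;  python3 go.py 0.5545 0.3337 0.0215 176.5
python3 - <<'E'
from h import *
for n in ['scene','wrist']:
    c=cap(n); save(c,n+'8')
    if n=='scene': im=c['pixels'][180:320,340:500]; cv2.imwrite('pics/scene8c.png',cv2.resize(im,None,fx=4,fy=4))
E
```

```text
t 19.4 J [ 48.2   26.03 -14.05  -0.   -50.03 -51.76] p [0.5549 0.3329 0.0629] F [-0.43  0.46 -0.43] M [0.071 0.107 0.008] w 0.0295 R [[-0.001, -0.998, 0.062], [-0.001, 0.062, 0.998], [-1.0, 0.001, -0.001]]
txyz [0.0414 0.0004 0.0009] axyz [-0.07 -0.08 -0.07] yaw now 176.43
```

View pics/scene8c.png

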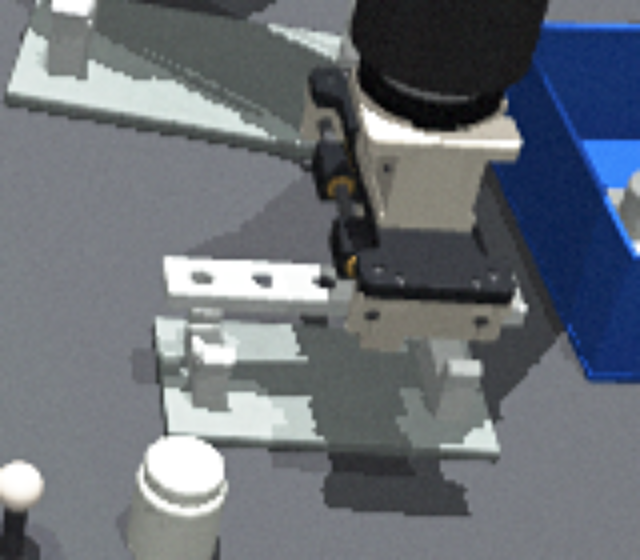

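View pics/wrist8.png

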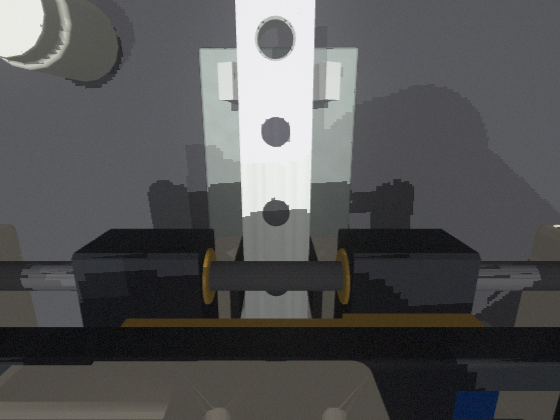

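The cheeks (outer edges 218 and 341, middle 279.5) against the bar's middle (276) suggest about 1 mm to tool +y. Applying that and lowering.

```bash
python3 -m creep '[{"ax":0,"ay":0,"az":0,"tx":0.004,"ty":0.001,"tz":0.001,"fingers":0.024},{"ax":0,"ay":0,"az":0,"tx":0.014,"ty":0.001,"tz":0.001,"fingers":0.024},{"ax":0,"ay":0,"az":0,"tx":0.022,"ty":0.001,"tz":0.001,"fingers":0.024},{"ax":0,"ay":0,"az":0,"tx":0.027,"ty":0.001,"tz":0.001,"fingers":0.024},{"ax":0,"ay":0,"az":0,"tx":0.028,"ty":0.001,"tz":0.001,"fingers":0.024}]'>/dev/null;  python3 go.py 0.5545 0.3337 0.0215 176.5; python3 -m creep '[{"ax":0,"ay":0,"az":0,"tx":0.002,"ty":0,"tz":0,"fingers":0.024},{"ax":0,"ay":0,"az":0,"tx":0.005,"ty":0,"tz":0,"fingers":0.024},{"ax":0,"ay":0,"az":0,"tx":0.008,"ty":0,"tz":0,"fingers":0.024},{"ax":0,"ay":0,"az":0,"tx":0.01,"ty":0,"tz":0,"fingers":0.024},{"ax":0,"ay":0,"az":0,"tx":0.01,"ty":0,"tz":0,"fingers":0.024}]'>/dev/null;  python3 go.py 0.5545 0.3337 0.0215 176.5
```

```text
t 20.0 J [ 4.835e+01  2.786e+01 -1.544e+01 -1.000e-02 -4.681e+01 -5.189e+01] p [0.5538 0.3342 0.0347] F [ 0.01 -0.28 -1.25] M [0.035 0.103 0.041] w 0.0298 R [[-0.001, -0.998, 0.062], [-0.001, 0.062, 0.998], [-1.0, 0.001, -0.001]]
txyz [ 0.0132 -0.0007 -0.0004] axyz [-0.05 -0.08 -0.07] yaw now 176.45
t 20.5 J [ 48.35  28.48 -15.85  -0.   -45.69 -51.9 ] p [0.5542 0.3345 0.0256] F [ 0.25 -0.08 -1.13] M [0.067 0.081 0.003] w 0.0297 R [[-0.0, -0.998, 0.062], [-0.0, 0.062, 0.998], [-1.0, 0.0, -0.0]]
txyz [ 0.0041 -0.0003 -0.0008] axyz [-0.05 -0.02 -0.02] yaw now 176.45
```

```bash
python3 -m creep '[{"ax":0,"ay":0,"az":0,"tx":0.001,"ty":0,"tz":0,"fingers":0.024},{"ax":0,"ay":0,"az":0,"tx":0.002,"ty":0,"tz":0,"fingers":0.024},{"ax":0,"ay":0,"az":0,"tx":0.003,"ty":0,"tz":0,"fingers":0.024},{"ax":0,"ay":0,"az":0,"tx":0.003,"ty":0,"tz":0,"fingers":0.024}]'>/dev/null;  python3 go.py; python3 -m creep '[{"ax":0,"ay":0,"az":0,"tx":0.0005,"ty":0,"tz":0,"fingers":0.024},{"ax":0,"ay":0,"az":0,"tx":0.0009,"ty":0,"tz":0,"fingers":0.024},{"ax":0,"ay":0,"az":0,"tx":0.0009,"ty":0,"tz":0,"fingers":0.024}]'>/dev/null;  python3 go.py
```

```text
t 20.9 J [ 48.35  28.67 -15.98  -0.   -45.36 -51.89] p [0.5543 0.3346 0.0228] F [-0.08  0.06 -1.34] M [ 0.08   0.073 -0.047] w 0.0293 R [[-0.0, -0.998, 0.062], [-0.0, 0.062, 0.998], [-1.0, 0.0, -0.0]]
t 21.2 J [ 48.35  28.73 -16.01  -0.   -45.26 -51.89] p [0.5543 0.3347 0.022 ] F [-0.45 -0.43 -1.44] M [ 0.083  0.094 -0.011] w 0.0291 R [[-0.0, -0.998, 0.062], [-0.0, 0.062, 0.998], [-1.0, 0.0, -0.0]]
```

```bash
python3 -m creep '[{"ax":0,"ay":0,"az":0,"tx":0.0005,"ty":0,"tz":0,"fingers":0.024},{"ax":0,"ay":0,"az":0,"tx":0.0008,"ty":0,"tz":0,"fingers":0.024},{"ax":0,"ay":0,"az":0,"tx":0.0008,"ty":0,"tz":0,"fingers":0.024}]'>/dev/null;  python3 go.py
```

```text
t 21.5 J [ 48.35  28.79 -16.04  -0.   -45.17 -51.89] p [0.5543 0.3347 0.0211] F [ 0.74 -0.14 -1.04] M [0.037 0.064 0.032] w 0.0296 R [[-0.0, -0.998, 0.062], [-0.0, 0.062, 0.998], [-1.0, 0.0, -0.0]]
```

```bash
python3 -m creep '[{"ax":0,"ay":0,"az":0,"tx":0.0005,"ty":0,"tz":0,"fingers":0.024},{"ax":0,"ay":0,"az":0,"tx":0.0005,"ty":0,"tz":0,"fingers":0.024}]'>/dev/null;  python3 go.py
```

```text
t 21.7 J [ 48.35  28.81 -16.06   0.   -45.12 -51.89] p [0.5544 0.3347 0.0209] F [-0.5   0.2  -0.45] M [ 0.045  0.231 -0.011] w 0.0299 R [[0.0, -0.998, 0.062], [0.0, 0.062, 0.998], [-1.0, -0.0, 0.0]]
```

```bash
python3 -m creep '[{"ax":0,"ay":0,"az":0,"tx":0.0002,"ty":0,"tz":0,"fingers":0.035},{"ax":0,"ay":0,"az":0,"tx":0.0002,"ty":0,"tz":0,"fingers":0.04},{"ax":0,"ay":0,"az":0,"tx":0.0002,"ty":0,"tz":0,"fingers":0.055},{"ax":0,"ay":0,"az":0,"tx":0.0002,"ty":0,"tz":0,"fingers":0.055},{"ax":0,"ay":0,"az":0,"tx":0.0002,"ty":0,"tz":0,"fingers":0.055}]'>/dev/null;  python3 go.py; python3 -m creep '[{"ax":0,"ay":0,"az":0,"tx":-0.01,"ty":0,"tz":0,"fingers":0.055},{"ax":0,"ay":0,"az":0,"tx":-0.03,"ty":0,"tz":0,"fingers":0.055},{"ax":0,"ay":0,"az":0,"tx":-0.06,"ty":0,"tz":0,"fingers":0.055},{"ax":0,"ay":0,"az":0,"tx":-0.1,"ty":0,"tz":0,"fingers":0.055},{"ax":0,"ay":0,"az":0,"tx":-0.14,"ty":0,"tz":0,"fingers":0.055}]'>/dev/null;  python3 -m creep '[{"ax":0,"ay":0,"az":0,"tx":-0.02,"ty":0.03,"tz":0.03,"fingers":0.055},{"ax":0,"ay":0,"az":0,"tx":-0.04,"ty":0.06,"tz":0.06,"fingers":0.055},{"ax":0,"ay":0,"az":0,"tx":-0.06,"ty":0.06,"tz":0.1,"fingers":0.055},{"ax":0,"ay":0,"az":0,"tx":-0.06,"ty":0.06,"tz":0.13,"fingers":0.055},{"ax":0,"ay":0,"az":0,"tx":-0.06,"ty":0.06,"tz":0.15,"fingers":0.055}]'>/dev/null; python3 go.py
python3 - <<'E'
from h import *
for n in ['scene','wrist','top']:
    c=cap(n); save(c,n+'9'); W=cloud(c); P=W.reshape(-1,3)
    Q=P[(abs(P[:,0]-.553)<.06)&(abs(P[:,1]-.3145)<.13)&(abs(P[:,2]-.046)<.004)]
    if len(Q):
        print(n,len(Q),'y ends',np.percentile(Q[:,1],[.5,99.5]).round(4))
        for y in np.arange(.2,.43,.02):
            q=Q[abs(Q[:,1]-y)<.004]
            if len(q)>4: print(' ',round(y,3),((q[:,0].min()+q[:,0].max())/2).round(4),np.ptp(q[:,0]).round(4),np.median(q[:,2]).round(4))
    if n=='scene': im=c['pixels'][180:320,340:500]; cv2.imwrite('pics/scene9c.png',cv2.resize(im,None,fx=4,fy=4))
E
```

```text
t 22.2 J [ 48.35  28.83 -16.07  -0.   -45.09 -51.89] p [0.5544 0.3347 0.0205] F [ 0.27  0.24 -0.3 ] M [0.024 0.044 0.007] w 0.0538 R [[0.0, -0.998, 0.062], [0.0, 0.062, 0.998], [-1.0, -0.0, 0.0]]
t 23.2 J [ 6.010e+01  2.319e+01  4.150e+00  1.000e-02 -7.080e+01 -6.356e+01] p [0.5034 0.4905 0.2225] F [ 0.19  0.18 -0.89] M [-0.06   0.093  0.021] w 0.055 R [[0.001, -0.998, 0.06], [0.002, 0.06, 0.998], [-1.0, -0.001, 0.002]]
scene 893 y ends [0.213  0.4109]
  0.22 0.5496 0.031 0.0458
  0.24 0.5511 0.0563 0.0462
  0.26 0.5515 0.0309 0.0449
  0.28 0.5515 0.0349 0.0461
  0.3 0.5536 0.0315 0.046
  0.32 0.5546 0.0302 0.0459
  0.34 0.5541 0.0353 0.0455
  0.36 0.556 0.0326 0.0456
  0.38 0.5555 0.0604 0.0459
  0.4 0.5592 0.032 0.0454
wrist 3819 y ends [0.3109 0.4143]
  0.32 0.553 0.0302 0.046
  0.34 0.5544 0.0302 0.0461
  0.36 0.5556 0.0304 0.0459
  0.38 0.557 0.0605 0.0461
  0.4 0.5579 0.0303 0.0461
top 646 y ends [0.2153 0.4141]
  0.22 0.547 0.0274 0.0459
  0.24 0.5509 0.0541 0.0456
  0.26 0.5491 0.0276 0.0454
  0.28 0.5505 0.0248 0.0456
  0.3 0.5523 0.0277 0.046
  0.32 0.5542 0.0296 0.0462
  0.34 0.5547 0.0277 0.046
  0.36 0.5564 0.0301 0.046
  0.38 0.5586 0.0614 0.046
  0.4 0.5585 0.0294 0.0462
```

View pics/scene9c.png

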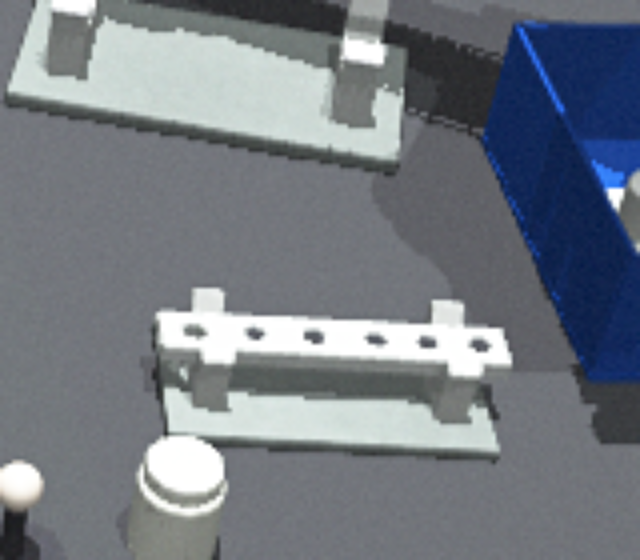

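View pics/wrist9.png

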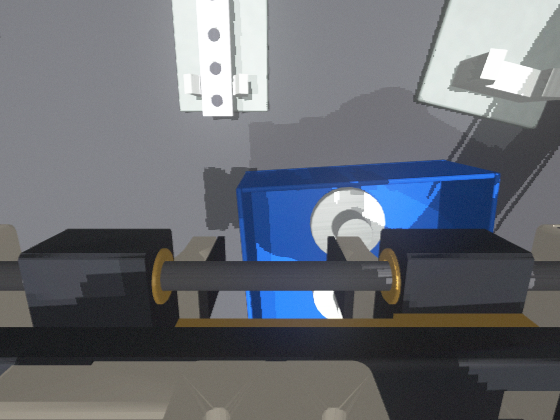

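View pics/top9.png

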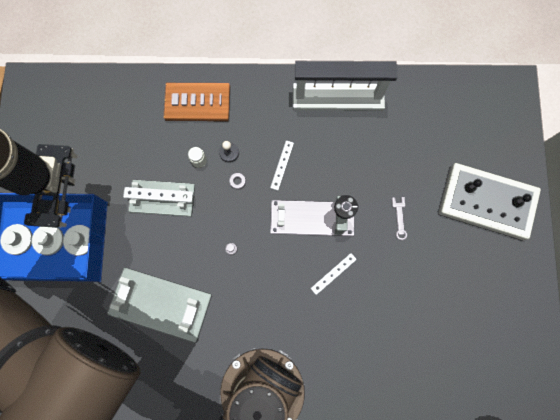

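The bar lies between both pairs of cheeks (scene crop 208–455, y≈340), with its top at 46 mm at both ends and its middle at y = 0.3147 against the rest's 0.3145. One last check of the wheel and bystanders.

```bash
sed 's/top0/top9/' m.py > m9.py; sed -i '/crop1/d' m9.py; python3 m9.py | grep -A1 -E 'wheel|ring|plug|jar|ball|spanner'; python3 -m creep '[{"ax":0,"ay":0,"az":0,"tx":0,"ty":0,"tz":0,"fingers":0.055},{"ax":0,"ay":0,"az":0,"tx":0,"ty":0,"tz":0,"fingers":0.055},{"ax":0,"ay":0,"az":0,"tx":0,"ty":0,"tz":0,"fingers":0.055}]'
```

```text
wheel 455 med [ 0.4931 -0.2149  0.1754]
   rect mm [ 494.7 -215.3] [60.2 60.8] 64.89
--
ring 152 med [0.6059 0.0876 0.0151]
   rect mm [605.2  87.6] [47.1 54.3] 61.95
plug 87 med [0.3982 0.0973 0.0329]
   rect mm [401.2  99.8] [29.8 29.8] 0.6
jar 215 med [0.6686 0.2051 0.0621]
   rect mm [670.9 206.2] [41.7 46.5] 43.4
ball 66 med [0.6932 0.1152 0.0783]
   rect mm [696.4 115.1] [21.2 20. ] 86.0
spanner 356 med [ 0.5059 -0.3981  0.0062]
   rect mm [ 506.  -401.1] [ 62.9 153.8] 88.31
time_s: 23.65
tcp_pos: [0.5039, 0.4873, 0.221]
eef_rot: [-34.4, 90.0, 52.0]
contact_force: [0.4, -0.8, -0.0]
gripper_width: 0.0547
```

```bash
python3 -c "
from plant import order; print(order.close_job())"
```

```text
the job is handed in; nothing more can be done
None
```

The job is handed in: the handwheel is up against its top stop, and the bar lies released in the smaller rest. One thing went wrong on the way, when the fingers hit a support. The hand-in gave no verdict.

- **Handwheel:** I turned it about 188° anticlockwise, rising with it at about 0.25 N m. I felt the stop and held it at 0.76–0.79 N m (hub wound about 0.19–0.20 rad). I eased the torque off before letting go, and vertical force stayed under 2 N. In the last picture the wheel is 15 mm higher than at the start, about 60 mm above the collar.
- **Collision:** while drawing the bar out, I ran the fingers into the fixture's far support. The wrist force read 113 N, near the 120 N limit. I backed off at once, lifted the bar over the support, and saw no slip or damage. I can't rule out that this contact counts against the run.
- **Bar in the rest:** its top is 46 mm above the table at both ends, so it is seated and level. Its centre is within about 1 mm lengthways of the rest's middle and within about 1–2 mm sideways, and its angle matches the rest's to about 0.5°.
- **Other things:** the ring, plug, jar, ball stand and spanner measured within about 2 mm of their starting places. The gripper is clear of everything, and the run took about 24 s.

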